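# Lay the cheese toasts on the serving board

## Robot

A 7-joint arm with a two-finger parallel gripper is mounted at the origin on the work surface. World frame = base frame: x ahead of the robot, y to its left, z up, the work surface at z = 0. Lengths are in m, angles in rad, forces in N, time in s.
With the tool pointing down it reaches from about 0.4 to 0.85 m from the base axis. Payload 6.9 kg.
Tool frame: the origin (TCP) lies on the mounting face of the last link; the fingertips stand 173 mm ahead of it and the grasp point (between the pads) lies 155 mm ahead of it; z points along the fingers, y is the line along which they close (so a half turn about z gives the same grasp; the last joint's range is limited). The gripper opens to 85 mm and grips with 20 to 120 N. Pads are 22 mm wide; open, the fingers measure 114 mm over their backs; the gripper's body (76 mm by 85 mm) begins 54 mm behind the grasp point. The pads swing forward as they close: fully open they stand 13 mm farther back than shut.
Start: joints at [-1.054, 0.507, -0.238, 1.5, 0.126, 1.149, -0.155], TCP at [0.25, 0.573, 0.405] pointing down, gripper open.
Joint ranges: [-3.08, 3.08], [-0.24, 2.05], [-1.43, 1.35], [0, 2.5], [-1.52, 4.66], [0.17, 1.96], [-2.89, 2.89]. Speed limits (rad/s): [2.39, 2.39, 3.14, 3.14, 3.14, 3.14, 3.14].

## Interface

Orientations are given as a unit quaternion [w, x, y, z].
In Python, from station import arm gives the robot as it stands.
- The arm moves only by the tool drive_tool, never from a script. Its argument "targets" is a list of rows, each a list of 5 numbers: the shift along the tool's x, y, z in units of 40 mm (1.0 is 40 mm), then the turn about the tool's z in units of 5 degrees (1.0 is 5 degrees), then the opening, from 0 (shut) to 1 (fully open). In form: [[dx, dy, dz, roll, hand], ...]. A call has 1 to 20 rows; each row shifts and turns the commanded pose from where the row before left it, along the tool's axes as they then stand; what a row does not reach is not made up. A row lasts 1/10 s, in which the tool goes at most 50 mm and 8.59 degrees, less where a joint would pass 70% of its speed; a pose out of reach is approached as far as the arm can. A call is refused whole if a number of a shift passes 1 or a number of a turn 1, either way. A call with a gripper value outside its range is refused whole. The fingers move at their own pace and stop on an object; "grip_force" is the grip in N (left out, the last holds). Time passes only in rows, so rows that do not move let the fingers close. It gives the time, the measured TCP pose, the force, the opening and the grip force at its end, in the units of the state.
- arm.get_obs(): the state, without advancing time (a new reading comes with each control period).
- arm.capture(name): name is "scene" or "top"; returns (picture, depth): 384x512x3 uint8, red, green, blue; 384x512 float32, m along the optical axis (not along the pixel's ray), 0 where there is no reading.
- arm.camera_params(name): a dict with "vertical_fov" (degrees; the focal length in pixels is half the picture's height over the tangent of half this angle, whatever the lens; pixels are square), "cx", "cy" (the principal point, pixels), "D" ([k1, k2, p1, p2, k3] as OpenCV has them; the pictures are not rectified), "pose" (4x4, takes a point from camera to world coordinates). Camera axes: x right, y down, z forward; pixel columns grow to the right and rows downward; lengths in m; the calibration is good to about 2 mm. A picture is of the moment at which its call begins. camera_params takes no time and is no camera call.
- arm.hand_in(): hands the job in; it is judged then, once.
The state is a dict: "t": time; "joint_pos": joint angles; "qvel": joint speeds; "tau": joint torques, N m; "ee_pos": TCP position; "ee_rot": TCP orientation; "wrist_force": force on the tool from outside, world axes, zero at the start; "ft_torque": the same for the moment, N m; "grip_width": opening from 0.0 (shut) to 1.0 (fully open); "grip_force": force on a finger pad.
Only numpy, scipy, OpenCV 4.12 (cv2) and the standard library are available. Lean on these libraries where they do the work, as an engineer would, in place of code of your own. Each camera call takes 0.05 s, during which the arm holds its last target. There are 200 camera calls.

## Task

Lay all the toasts flat on the long serving board in one straight, closed row: square to the board, snug against its back strip and touching each other, beginning against the end stop next to the jam jar, first all the square toasts and then the round ones. Only when the row is finished, lay one piece of cheese flat on the middle of every toast and leave any spare piece on the cheese board; do not disturb the cheese box or the butter pot.

Things in the scene. Friction and masses are not known exactly. Their poses are not given: they have to be found in the camera images.
- board: fixed pale wooden serving board: slab 150 (x) by 520 (y) mm, 12 thick; origin at the centre of its underside, x to its back (away from the robot), y along it to the robot's left. On it a back strip (front face at x = 60 mm) and an end stop near each end (inner faces at y = +165 and -165 mm, from x = -2 mm back to the strip), all 10 mm higher than the slab's top
- jar: fixed clip-top jam jar with white lid, 66 mm across, 75 mm high, on the serving board beyond one of the end stops (either end), its centre 50 mm from the stop's inner face and 30 mm in front of the strip; origin at the centre of its underside
- ramekin: fixed small white ramekin of mustard, 66 mm across, 36 mm high, on the board beyond the other end stop; origin at the centre of its underside
- square1: square slice of toast, 60 x 60 x 18 mm, brown crust, pale crumb; origin at the centre of its underside, x and y along its sides, z up; may be absent
- square2: square slice of toast, 60 x 60 x 18 mm, brown crust, pale crumb; origin at the centre of its underside, x and y along its sides, z up; may be absent
- square3: square slice of toast, 60 x 60 x 18 mm, brown crust, pale crumb; origin at the centre of its underside, x and y along its sides, z up; may be absent
- round1: round slice of toast, 60 mm across, 18 mm thick, same bread; origin at the centre of its underside, z up; may be absent
- round2: round slice of toast, 60 mm across, 18 mm thick, same bread; origin at the centre of its underside, z up; may be absent
- cheese_board: fixed square-cut cheese board of darker wood, 140 mm (its x) x 240 mm (its y), 12 mm thick; origin at the centre of its underside
- cheese1: small oblong piece of firm pale-yellow cheese with white rind on one long side, 44 mm (its x) x 30 mm (its y) x 14 mm; origin at the centre of its underside; starts on the cheese board
- cheese2: small oblong piece of firm pale-yellow cheese with white rind on one long side, 44 mm (its x) x 30 mm (its y) x 14 mm; origin at the centre of its underside; starts on the cheese board
- cheese3: small oblong piece of firm pale-yellow cheese with white rind on one long side, 44 mm (its x) x 30 mm (its y) x 14 mm; origin at the centre of its underside; starts on the cheese board
- cheese4: small oblong piece of firm pale-yellow cheese with white rind on one long side, 44 mm (its x) x 30 mm (its y) x 14 mm; origin at the centre of its underside; starts on the cheese board
- cheese_box: loose closed round wooden cheese box, 110 mm across, 32 mm high, a bystander; origin at the centre of its underside
- butter_pot: loose white lidded butter pot, 64 mm across, 50 mm high, a bystander; origin at the centre of its underside
Not all that is in view belongs to the job. What is shaped like the cheese2 but blue or green is not meant. What is shaped like the cheese3 but purple or red is not meant.

How it is judged:
By the outcome, as a careful person would: the job done as asked, in the order asked, and still so for the second after the job is handed in, with the robot touching nothing.
Of square1, square2, square3, round1, round2 only 3 to 4 are there at a start; the rules pass over those that are not, and their reading is None.
At some moment in a run one of square1, square2, square3, round1, round2 may be knocked a few centimetres aside while the robot is not near it.
Once in a run the grip may slacken for a moment while it holds something.
It also fails if it takes over 210 s, if anything falls off the work surface, if the arm or the gripper's body presses on something with over 40 N, if the wrist force passes 120 N, or if a joint passes its speed limit or range.

## Working session

There is one attempt and no reset: what is moved stays moved. The work goes in short steps, Python scripts to look and compute and a tool call to move; the robot and the scene stay as the last step left them, time stands still between calls to the robot, and variables do not carry over. Pictures are saved under pics/ and viewed, at most 14 in all, crops included, and the job is handed in when it is done.

Besides the shell and the picture viewer there is one more tool, called after "Emit:" as name(argument=value, ...) on one line, values as JSON. drive_tool: Moves the arm, as the interface text tells. Its arguments: {"type":"object","properties":{"targets":{"type":"array"},"grip_force":{"type":"number"}},"required":["targets"]}

```bash
ls; mkdir -p pics; python3 - <<'E'
from station import arm
import cv2,numpy as np
np.set_printoptions(precision=4,suppress=True)
for n in("scene","top"):
    im,d=arm.capture(n); cv2.imwrite(f"pics/{n}0.png",im[:,:,::-1]); np.save(f"{n}0.npy",d)
    print(n,arm.camera_params(n))
o=arm.get_obs();print(o)
E
```

```text
pics
scene {'vertical_fov': 55.86800526434412, 'cx': 255.86060570869614, 'cy': 192.78080528028812, 'D': array([-0.0068,  0.    ,  0.    ,  0.    ,  0.    ]), 'pose': array([[ 0.8393,  0.4188, -0.3467,  0.8415],
       [ 0.5437, -0.6458,  0.5361, -0.5687],
       [ 0.0006, -0.6384, -0.7697,  0.8719],
       [ 0.    ,  0.    ,  0.    ,  1.    ]])}
top {'vertical_fov': 50.363805494682055, 'cx': 250.62969176033752, 'cy': 194.73417090180854, 'D': array([0.0188, 0.    , 0.    , 0.    , 0.    ]), 'pose': array([[-0.0001, -0.9925,  0.1222,  0.3053],
       [-0.9999,  0.0018,  0.0136, -0.0177],
       [-0.0137, -0.1222, -0.9924,  1.3008],
       [ 0.    ,  0.    ,  0.    ,  1.    ]])}
{'t': 0.1, 'joint_pos': array([-1.0545,  0.5083, -0.2375,  1.501 ,  0.1257,  1.1489, -0.1548]), 'qvel': array([-0.0012,  0.0004,  0.    , -0.0029,  0.0009,  0.0017,  0.0001]), 'tau': array([ -0.0048, -62.1841,  -2.1951, -25.0204,   0.0124,   0.0077,
        -0.    ]), 'ee_pos': array([0.2496, 0.5728, 0.4039]), 'ee_rot': array([-0.0001,  0.2039,  0.979 , -0.0008]), 'wrist_force': array([-0.0135, -0.4997,  0.5162]), 'ft_torque': array([-0.0108, -0.0179, -0.0082]), 'grip_force': 0.0, 'grip_width': 1.0006606546315795}
```

View pics/top0.png

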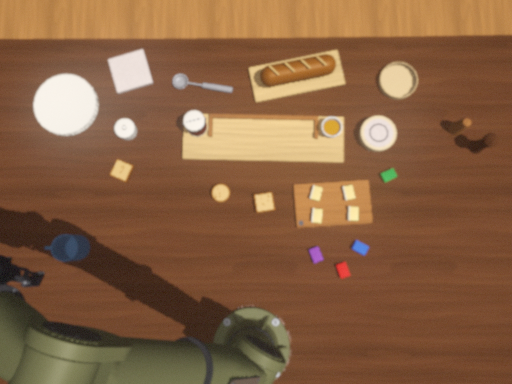

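View pics/scene0.png

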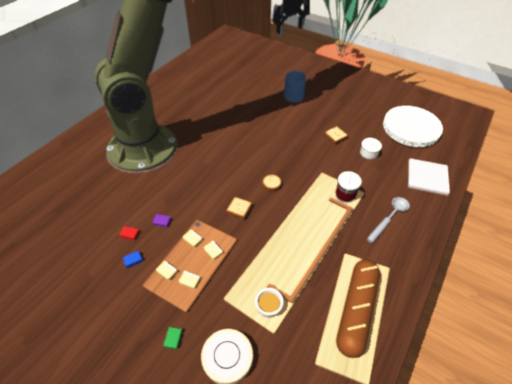

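```bash
cat > h.py <<'E'
from station import arm
import cv2,numpy as np
np.set_printoptions(precision=4,suppress=True)
def K(n):
    p=arm.camera_params(n); f=192/np.tan(np.radians(p["vertical_fov"]/2))
    return np.array([[f,0,p["cx"]],[0,f,p["cy"]],[0,0,1]]),np.array(p["D"]),np.array(p["pose"])
def rays(n,px):
    k,D,T=K(n); u=cv2.undistortPoints(np.float64(px).reshape(-1,1,2),k,D).reshape(-1,2)
    return T[:3,3],np.c_[u,np.ones(len(u))]@T[:3,:3].T
def plane(n,px,z):
    o,r=rays(n,px); return o+r*((z-o[2])/r[:,2])[:,None]
def proj(n,P):
    k,D,T=K(n); R=T[:3,:3].T
    return cv2.projectPoints(np.float64(P).reshape(-1,1,3),cv2.Rodrigues(R)[0],-R@T[:3,3],k,D)[0].reshape(-1,2)
def tri(pa,pb):   # same point in top and scene
    oa,a=rays("top",pa); ob,b=rays("scene",pb); a,b=a[0],b[0]
    s=np.linalg.lstsq(np.c_[a,-b],ob-oa,rcond=None)[0]; A,B=oa+a*s[0],ob+b*s[1]
    return (A+B)/2,np.linalg.norm(A-B)
E
python3 - <<'E'
from h import *
ims={}
for n in("top","scene"):
    im=cv2.imread(f"pics/{n}0.png");ims[n]=im;hsv=cv2.cvtColor(im,cv2.COLOR_BGR2HSV);d=np.load(f"{n}0.npy")
    pts={"top":[(121,170),(264,202),(220,193),(316,193),(348,192),(316,215),(353,214),(230,150),(305,200),(240,230),(300,140)],
     "scene":[(336,134),(240,208),(272,182),(192,238),(213,250),(166,270),(188,279),(300,230),(200,225),(200,150)]}[n]
    for p in pts:
        o,r=rays(n,[p]); P=o+r[0]*d[p[1],p[0]]
        print(n,p,hsv[p[1],p[0]],P)
a=cv2.resize(ims["top"][100:230,100:400],None,fx=2.6,fy=2.6,interpolation=cv2.INTER_CUBIC)
b=cv2.resize(ims["scene"][110:310,140:400],None,fx=3,fy=3,interpolation=cv2.INTER_CUBIC)
cv2.imwrite("pics/ca.png",a);cv2.imwrite("pics/cb.png",b[:600,:800])
E
```

```text
top (121, 170) [ 19 109 229] [0.5442 0.4154 0.0147]
top (264, 202) [ 19  97 239] [ 0.4398 -0.0423  0.0205]
top (220, 193) [ 19 107 233] [0.4688 0.0969 0.019 ]
top (316, 193) [ 23  84 251] [ 0.4675 -0.2057  0.0247]
top (348, 192) [ 23  84 252] [ 0.4704 -0.3057  0.0254]
top (316, 215) [ 23  85 252] [ 0.3983 -0.2044  0.0238]
top (353, 214) [ 23  80 254] [ 0.4007 -0.3175  0.0324]
top (230, 150) [ 20  94 233] [0.6096 0.0665 0.0114]
top (305, 200) [ 15 149 202] [ 0.4467 -0.1722  0.0131]
top (240, 230) [ 11 155 130] [0.3524 0.0336 0.0058]
top (300, 140) [ 19  94 235] [ 0.6409 -0.1591  0.0148]
scene (336, 134) [ 23 102 249] [0.5489 0.4047 0.0206]
scene (240, 208) [ 24  87 252] [ 0.4495 -0.0489  0.0186]
scene (272, 182) [ 24  86 252] [0.476  0.0897 0.0192]
scene (192, 238) [ 28  58 254] [ 0.4002 -0.2101  0.0246]
scene (213, 250) [ 28  59 254] [ 0.4719 -0.2091  0.0249]
scene (166, 270) [ 28  58 254] [ 0.408  -0.3237  0.0287]
scene (188, 279) [ 28  58 254] [ 0.4694 -0.3107  0.0234]
scene (300, 230) [ 24  81 250] [ 0.6342 -0.0168  0.0119]
scene (200, 225) [ 12 128 184] [ 0.3852 -0.1584  0.0127]
scene (200, 150) [ 10 157 114] [0.1814 0.0949 0.0001]
```

View pics/ca.png

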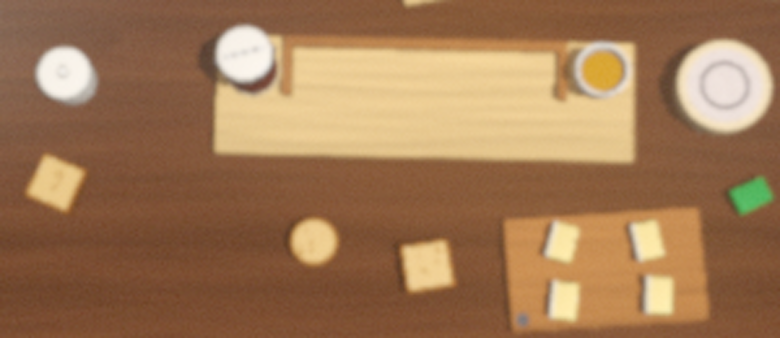

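View pics/cb.png

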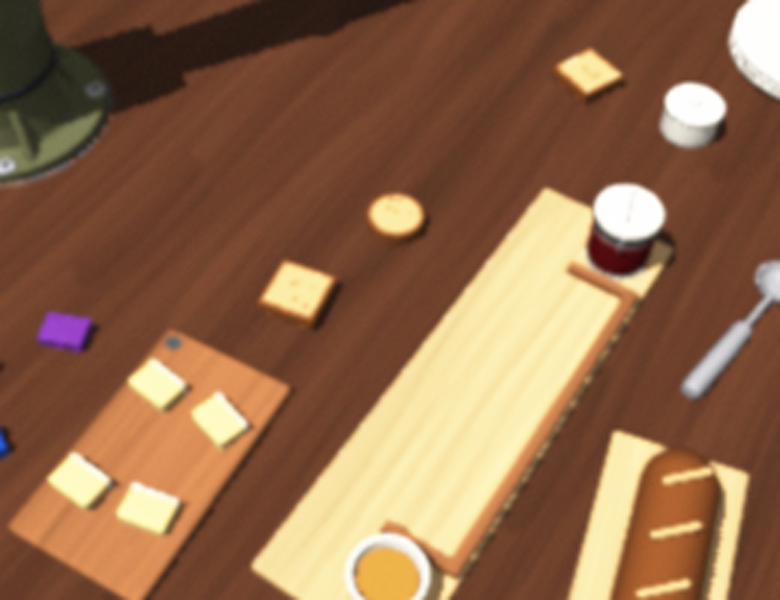

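Two squares (top view 121,170 and 264,202), one round (220,193) and four cheeses are in view. The jar is at the left (+y) end. Next I measure them.

```bash
cat >> h.py <<'E'
U=4
def grab(n,save=None):
    im=arm.capture(n)[0][:,:,::-1].copy()
    if save: cv2.imwrite(f"pics/{save}.png",im)
    return im
def hsvU(im): return cv2.cvtColor(cv2.resize(im,None,fx=U,fy=U,interpolation=cv2.INTER_CUBIC),cv2.COLOR_BGR2HSV).astype(int)
def blobs(m,lo,hi):
    out=[]
    for c in cv2.findContours(m.astype(np.uint8),cv2.RETR_EXTERNAL,cv2.CHAIN_APPROX_NONE)[0]:
        a=cv2.contourArea(c)/U/U
        if lo<a<hi:
            M=cv2.moments(c); ctr=(np.array([M["m10"],M["m01"]])/M["m00"]+.5)/U-.5
            out.append((ctr,a,(c.reshape(-1,2)+.5)/U-.5))
    return out
def toastmask(h): return (h[...,2]>165)&(h[...,0]>9)&(h[...,0]<33)&(h[...,1]>45)
def cheesemask(h): return (h[...,2]>170)&(h[...,1]<112)&(h[...,0]<50)
def match(mask,areas,z,imgs,box=(.3,.85,-.45,.55)):
    B={n:blobs(mask(hsvU(imgs[n])),*areas) for n in imgs}; res=[]
    for a in B["top"]:
        p=plane("top",a[0],z)[0]
        if not(box[0]<p[0]<box[1] and box[2]<p[1]<box[3]): continue
        for b in B["scene"]:
            P,g=tri(a[0],b[0])
            if g<.008 and abs(P[2]-z)<.015:
                r=[]
                for n,q in(("top",a),("scene",b)):
                    w=plane(n,q[2],z)[:,:2].astype(np.float32)*1000
                    R=cv2.minAreaRect(w); r.append((tuple(np.round(R[0],1)),tuple(np.round(R[1],1)),round(R[2],1)))
                res.append((P,g,a[1],r)); print(P*1000,"gap",round(g*1000,1),"area",a[1],r)
    return res
E
python3 - <<'E'
from h import *
I={n:cv2.imread(f"pics/{n}0.png") for n in("top","scene")}
print("toast");match(toastmask,(150,900),.009,I)
print("cheese");match(cheesemask,(60,350),.019,I)
h=hsvU(I["top"])
for y in range(110,165,2): print(y,h[y*U,265*U].tolist(),end=" ")
print()
for x in range(204,218,1): print(x,h[126*U,x*U].tolist(),end=" ")
E
```

```text
toast
[440.5692 -43.1532  14.7832] gap 0.7 area 333.84375 [((np.float64(441.7), np.float64(-43.2)), (np.float64(60.0), np.float64(60.2)), 8.7), ((np.float64(437.2), np.float64(-39.5)), (np.float64(58.5), np.float64(60.9)), 9.4)]
[470.7391  95.2952  15.4652] gap 0.7 area 257.5625 [((np.float64(471.8), np.float64(95.8)), (np.float64(58.8), np.float64(57.6)), 0.4), ((np.float64(467.2), np.float64(100.3)), (np.float64(58.3), np.float64(58.4)), 33.0)]
[544.4118 415.313   14.4973] gap 1.0 area 314.8125 [((np.float64(546.1), np.float64(417.5)), (np.float64(59.3), np.float64(59.0)), 66.5), ((np.float64(541.5), np.float64(421.8)), (np.float64(62.4), np.float64(61.7)), 67.2)]
cheese
[ 397.3614 -206.058    21.5037] gap 0.9 area 159.65625 [((np.float64(398.1), np.float64(-206.4)), (np.float64(37.1), np.float64(50.0)), 83.3), ((np.float64(395.2), np.float64(-205.2)), (np.float64(36.6), np.float64(48.3)), 83.3)]
[ 403.6217 -319.6126   21.6395] gap 0.7 area 158.71875 [((np.float64(404.5), np.float64(-320.2)), (np.float64(35.6), np.float64(50.5)), 86.3), ((np.float64(401.4), np.float64(-319.0)), (np
[... 1238 characters left out ...]
, 188] 118 [15, 142, 190] 120 [19, 103, 220] 122 [19, 92, 241] 124 [19, 95, 240] 126 [19, 94, 239] 128 [19, 95, 235] 130 [19, 96, 234] 132 [19, 93, 238] 134 [19, 96, 237] 136 [20, 98, 229] 138 [19, 94, 235] 140 [19, 95, 238] 142 [19, 95, 234] 144 [19, 97, 232] 146 [19, 94, 234] 148 [20, 94, 233] 150 [20, 98, 232] 152 [20, 98, 231] 154 [19, 98, 227] 156 [19, 99, 223] 158 [19, 98, 230] 160 [18, 106, 204] 162 [14, 139, 145] 164 [13, 145, 137] 
204 [9, 30, 162] 205 [9, 81, 132] 206 [13, 100, 158] 207 [17, 90, 195] 208 [18, 95, 201] 209 [16, 118, 193] 210 [14, 135, 191] 211 [14, 135, 193] 212 [16, 121, 202] 213 [19, 104, 219] 214 [19, 95, 233] 215 [20, 93, 237] 216 [20, 92, 238] 217 [20, 93, 239]
```

```bash
python3 - <<'E'
from h import *
I={n:cv2.imread(f"pics/{n}0.png") for n in("top","scene")}
# top-view transition profiles -> world; S channel edge subpixel along a given image column/row
def edge(n,p0,p1,lev,ch=1):
    t=np.linspace(0,1,200);xy=np.float32(p0)+t[:,None]*(np.float32(p1)-np.float32(p0))
    im=cv2.cvtColor(I[n],cv2.COLOR_BGR2HSV).astype(np.float32)
    v=cv2.remap(im[...,ch],xy[:,0].astype(np.float32).reshape(-1,1),xy[:,1].astype(np.float32).reshape(-1,1),cv2.INTER_LINEAR).ravel()
    i=np.where((v[:-1]-lev)*(v[1:]-lev)<=0)[0]
    return xy[i[0]] if len(i) else None
def line(P):
    a,b=np.polyfit(P[:,1],P[:,0],1); r=P[:,0]-a*P[:,1]-b
    return a,b,r.std()
# front edge (from inside outwards), strip face
E=np.array([edge("top",(c,150),(c,170),120) for c in range(190,340,5)])
P=plane("top",E,.012);print("front top: dx/dy,x@y0,std",line(P))
S=np.array([edge("top",(c,130),(c,114),118) for c in range(222,310,5)])
for z in(.012,.022): P=plane("top",S,z);print("strip face",z,line(P))
L=np.array([edge("top",(222,r),(208,r),112) for r in range(121,133)])
for z in(.012,.022): P=plane("top",L,z)[:,:2];print("stopL",z,P.mean(0))
R=np.array([edge("top",(306,r),(320,r),112) for r in range(122,134)])
for z in(.012,.022): P=plane("top",R,z)[:,:2];print("stopR",z,P.mean(0))
e1=np.array([edge("top",(195,r),(175,r),120) for r in range(140,158)]);P=plane("top",e1,.012);print("endL",P.mean(0))
e2=np.array([edge("top",(335,r),(355,r),120) for r in range(140,158)]);P=plane("top",e2,.012);print("endR",P.mean(0))
# scene: board mask, polygon
m=(toastmask(hsvU(I["scene"])))&(hsvU(I["scene"])[...,1]<112)
b=max(blobs(m,3000,20000),key=lambda q:q[1]);w=plane("scene",b[2],.012)
q=cv2.approxPolyDP((w[:,:2]*1000).astype(np.float32).reshape(-1,1,2),12,True).reshape(-1,2);print(q)
E
```

```text
front top: dx/dy,x@y0,std (np.float64(0.02472942177945197), np.float64(0.5753369841698799), np.float64(0.0005865620865267831))
strip face 0.012 (np.float64(0.029185111425909085), np.float64(0.7141964771084857), np.float64(0.0002991969769199762))
strip face 0.022 (np.float64(0.02918511142591013), np.float64(0.7110275170891863), np.float64(0.00029687552523236714))
stopL 0.012 [0.6875 0.1249]
stopL 0.022 [0.6846 0.1238]
stopR 0.012 [ 0.6828 -0.202 ]
stopR 0.022 [ 0.6799 -0.2006]
endL [0.6148 0.2232 0.012 ]
endR [ 0.613  -0.2994  0.012 ]
[[ 669.3469  277.4489]
 [ 641.3992  259.3112]
 [ 638.0146  216.8897]
 [ 586.2596  214.3177]
 [ 576.8265 -300.4713]
 [ 719.9967 -300.3416]
 [ 720.1718 -218.3096]
 [ 688.0894 -279.9846]
 [ 650.0393 -274.3455]
 [ 633.5308 -248.907 ]
 [ 652.9521 -212.4244]
 [ 688.1216 -213.5349]
 [ 643.828  -203.6746]
 [ 706.7237 -194.3882]
 [ 714.9484  111.936 ]
 [ 658.6023  122.5673]
 [ 652.2543  139.3486]
 [ 731.4017  145.9063]
 [ 730.9777  183.3782]
 [ 700.8651  145.3803]
 [ 655.299   168.6562]
 [ 644.3484  262.5479]
 [ 685.2775  274.6452]
 [ 711.5479  238.1713]
 [ 700.0054  266.0652]]
```

```bash
cat > go.py <<'E'
import sys
from h import *
from scipy.spatial.transform import Rotation as R
# usage: go.py x y z theta(deg of tool y): total shift units (tool axes, after the roll) and roll units
def go(x,y,z,th):
    o=arm.get_obs(); q=o["ee_rot"]; M=R.from_quat([q[1],q[2],q[3],q[0]]).as_matrix()
    a=np.degrees(np.arctan2(M[1,1],M[0,1])); d=np.array([x,y,z])-o["ee_pos"]*1000
    roll=-((th-a+90)%180-90); t=np.radians(a-roll)
    s=np.array([-np.sin(t)*d[0]+np.cos(t)*d[1],np.cos(t)*d[0]+np.sin(t)*d[1],-d[2]])/40
    s0=M.T@d/40
    print("now",o["ee_pos"]*1000,"th %.2f"%a,"tilt",M[:2,2],"t %.1f"%o["t"],"F",o["wrist_force"],"grip %.3f %.1f"%(o["grip_width"],o["grip_force"]),"j7 %.2f"%o["joint_pos"][6])
    print("roll %.3f (5deg)"%(roll/5),"shift after roll",s,"| before roll",s0)
if __name__=="__main__": go(*map(float,sys.argv[1:5]))
E
python3 go.py 544.5 415.4 240 66.5
```

```text
now [249.5802 572.8279 403.9245] th 66.47 tilt [-0.0006 -0.0015] t 0.1 F [-0.0135 -0.4997  0.5162] grip 1.001 0.0 j7 -0.15
roll -0.007 (5deg) shift after roll [-8.3308 -0.6693  4.0981] | before roll [-8.331  -0.658   4.0996]
```

Emit:
drive_tool(targets=[[-0.8,-0.06,0.4,0,1],[-0.8,-0.06,0.4,0,1],[-0.8,-0.06,0.4,0,1],[-0.8,-0.06,0.4,0,1],[-0.8,-0.06,0.4,0,1],[-0.8,-0.06,0.4,0,1],[-0.8,-0.06,0.4,0,1],[-0.8,-0.06,0.4,0,1],[-0.8,-0.06,0.4,0,1],[-0.8,-0.06,0.4,0,1],[-0.33,-0.06,0.1,0,1],[0,0,0,0,1],[0,0,0,0,1],[0,0,0,0,1]])

```text
t: 1.5
ee_pos: [0.5428, 0.4176, 0.2417]
ee_rot: [-0.0, 0.203, 0.979, 0.001]
wrist_force: [-0.4, 0.2, 0.2]
grip_width: 1.002
grip_force: 0.0
```

```bash
python3 go.py 544.5 415.4 180 66.5
```

```text
now [542.7602 417.6489 241.7404] th 66.62 tilt [-0.0002  0.0019] t 1.5 F [-0.3669  0.1554  0.1612] grip 1.002 0.0 j7 0.32
roll 0.024 (5deg) shift after roll [-0.0623 -0.0342  1.5435] | before roll [-0.0638 -0.037   1.5434]
```

Emit:
drive_tool(targets=[[-0.06,-0.04,0.5,0,1],[0,0,0.5,0,1],[0,0,0.54,0,1],[0,0,0,0,1],[0,0,0,0,1],[0,0,0,0,0],[0,0,0,0,0],[0,0,0,0,0],[0,0,0,0,0],[0,0,0,0,0],[0,0,0,0,0],[0,0,0,0,0],[0,0,0,0,0]], grip_force=40)

```text
t: 2.8
ee_pos: [0.5463, 0.4139, 0.181]
ee_rot: [0.001, 0.204, 0.979, 0.001]
wrist_force: [-1.9, 0.6, 6.3]
grip_width: 0.683
grip_force: 42.7
```

```bash
python3 go.py 683 94.5 240 -1.5
```

```text
now [546.3288 413.8804 180.9976] th 66.47 tilt [0.0019 0.0019] t 2.8 F [-1.8821  0.5715  6.2721] grip 0.683 42.7 j7 0.31
roll 13.594 (5deg) shift after roll [-7.8923  3.6246 -1.4751] | before roll [-6.3217 -5.9528 -1.484 ]
```

Emit:
drive_tool(targets=[[0,0,-0.5,0,0],[0,0,-0.5,0,0],[0,0,-0.5,0.6,0],[0,0,-0.5,1,0],[0,0,-0.5,1,0],[0,0,-0.5,1,0],[0,0,-0.3,1,0],[0,0,0,1,0],[0,0,0,1,0],[0,0,0,1,0],[0,0,0,1,0],[0,0,0,1,0],[0,0,0,1,0],[0,0,0,1,0],[0,0,0,1,0],[0,0,0,1,0],[0,0,0,0,0],[0,0,0,0,0]])

```text
t: 4.6
ee_pos: [0.546, 0.4134, 0.3115]
ee_rot: [0.0, 0.716, 0.699, 0.0]
wrist_force: [0.2, -0.5, -0.4]
grip_width: 0.689
grip_force: 43.4
```

```bash
python3 go.py 680 93 300 -1.5; python3 - <<'E'
from h import *
I={n:grab(n) for n in("top","scene")}
P=plane("top",[(195,122)],.087);print("jar~",P)
b=blobs(toastmask(hsvU(I["top"])),150,900)
for q in b: print(q[0],q[1],plane("top",q[0],.015)[0]*1000)
E
```

```text
now [545.9815 413.3763 311.4873] th -1.38 tilt [0.0003 0.0003] t 4.6 F [ 0.1763 -0.5052 -0.3696] grip 0.689 43.4 j7 -0.64
roll 0.023 (5deg) shift after roll [-7.919   3.559   0.2872] | before roll [-7.9262  3.5429  0.2861]
jar~ [[0.6796 0.1694 0.087 ]]
[264.1585 201.8591] 336.78125 [440.7796 -42.9365  15.    ]
[220.5119 192.4459] 260.1875 [471.0692  95.6008  15.    ]
[109.6725 160.8849] 241.09375 [573.967  452.8648  15.    ]
```

Emit:
drive_tool(targets=[[-0.6,0.25,0,0,0],[-0.8,0.35,0,0,0],[-0.8,0.35,0,0,0],[-0.8,0.35,0,0,0],[-0.8,0.35,0,0,0],[-0.8,0.35,0,0,0],[-0.8,0.35,0,0,0],[-0.8,0.35,0,0,0],[-0.8,0.35,0,0,0],[-0.6,0.35,0,0,0],[-0.3,0.1,0,0,0],[0,0,0,0,0],[0,0,0,0,0],[0,0,0,0,0]])

```text
t: 6.1
ee_pos: [0.6769, 0.0962, 0.311]
ee_rot: [-0.001, 0.715, 0.699, 0.0]
wrist_force: [0.6, 0.4, -0.3]
grip_width: 0.681
grip_force: 43.4
```

```bash
python3 go.py 680 93 200 -1.5
```

```text
now [676.929   96.1539 311.0277] th -1.36 tilt [-0.0006  0.0016] t 6.1 F [ 0.5617  0.3768 -0.2967] grip 0.681 43.4 j7 -0.14
roll 0.028 (5deg) shift after roll [-0.0768  0.0788  2.7757] | before roll [-0.0814  0.0805  2.7755]
```

Emit:
drive_tool(targets=[[-0.08,0.08,0.7,0,0],[0,0,0.7,0,0],[0,0,0.7,0,0],[0,0,0.6,0,0],[0,0,0,0,0],[0,0,0,0,0],[0,0,0,0,0]])

```text
t: 6.8
ee_pos: [0.6812, 0.0912, 0.2048]
ee_rot: [0.001, 0.716, 0.698, 0.001]
wrist_force: [0.5, -0.6, 0.1]
grip_width: 0.687
grip_force: 43.4
```

```bash
python3 go.py 680 93 193 -1.5;  python3 - <<'E'
from h import *
im=grab("scene","s1");t=grab("top")
a=cv2.resize(im[150:260,270:390],None,fx=4,fy=4,interpolation=cv2.INTER_CUBIC);b=cv2.resize(t[90:180,180:280],None,fx=4,fy=4,interpolation=cv2.INTER_CUBIC)
c=np.zeros((440,800,3),np.uint8);c[:440,:400]=a[:440,:400];c[:360,400:]=b;cv2.imwrite("pics/c1.png",c)
E
```

```text
now [681.2168  91.1639 204.8469] th -1.48 tilt [0.0025 0.0006] t 6.8 F [ 0.5066 -0.6343  0.0958] grip 0.687 43.4 j7 -0.12
roll 0.003 (5deg) shift after roll [ 0.0451 -0.0316  0.2962] | before roll [ 0.0449 -0.0323  0.2961]
```

View pics/c1.png

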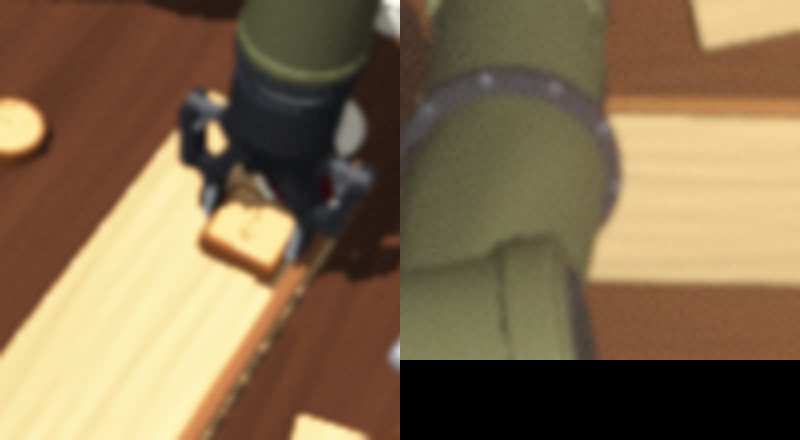

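Emit:
drive_tool(targets=[[0,-0.03,0.1,0,0],[0,0,0.1,0,0],[0,0,0.1,0,0],[0,0,0,0,0],[0,0,0,0,0]])

```text
t: 7.4
ee_pos: [0.6794, 0.0904, 0.1929]
ee_rot: [0.0, 0.717, 0.698, 0.0]
wrist_force: [-4.6, 0.0, 15.3]
grip_width: 0.686
grip_force: 45.0
```

```bash
for i in 1 2 3; do python3 go.py 680 93 193 -1.5; done
```

```text
now [679.3858  90.3501 192.9008] th -1.54 tilt [0.0007 0.0003] t 7.4 F [-4.6291  0.017  15.2517] grip 0.686 45.0 j7 -0.12
roll -0.009 (5deg) shift after roll [ 0.0666  0.0136 -0.0025] | before roll [ 0.0666  0.0136 -0.0024]
now [679.3858  90.3501 192.9008] th -1.54 tilt [0.0007 0.0003] t 7.4 F [-4.6291  0.017  15.2517] grip 0.686 45.0 j7 -0.12
roll -0.009 (5deg) shift after roll [ 0.0666  0.0136 -0.0025] | before roll [ 0.0666  0.0136 -0.0024]
now [679.3858  90.3501 192.9008] th -1.54 tilt [0.0007 0.0003] t 7.4 F [-4.6291  0.017  15.2517] grip 0.686 45.0 j7 -0.12
roll -0.009 (5deg) shift after roll [ 0.0666  0.0136 -0.0025] | before roll [ 0.0666  0.0136 -0.0024]
```

Emit:
drive_tool(targets=[[0,0.05,-0.02,0,0],[0,0.04,0,0,0],[0,0,0,0,0],[0,0,0,0,0]])

```text
t: 7.8
ee_pos: [0.6827, 0.0903, 0.193]
ee_rot: [-0.0, 0.717, 0.698, -0.0]
wrist_force: [-5.3, 0.0, 11.2]
grip_width: 0.682
grip_force: 44.6
```

Emit:
drive_tool(targets=[[0.05,0,0,0,0],[0.05,0,0,0,0],[0,0,0,0,0],[0,0,0,0,0]])

```text
t: 8.2
ee_pos: [0.6836, 0.0932, 0.193]
ee_rot: [0.001, 0.717, 0.697, 0.0]
wrist_force: [-1.8, -1.5, 8.7]
grip_width: 0.681
grip_force: 44.3
```

Emit:
drive_tool(targets=[[0,0.05,0,0,0],[0,0,0,0,0],[0,0,0,0,0]])

```text
t: 8.5
ee_pos: [0.685, 0.0934, 0.193]
ee_rot: [0.0, 0.717, 0.697, -0.0]
wrist_force: [-4.1, -1.4, 11.0]
grip_width: 0.685
grip_force: 44.5
```

Emit:
drive_tool(targets=[[0.05,0,0,0,0],[0,0,0,0,0],[0,0,0,0,0]])

```text
t: 8.8
ee_pos: [0.6852, 0.0941, 0.193]
ee_rot: [0.001, 0.717, 0.697, -0.001]
wrist_force: [-4.3, -4.6, 9.5]
grip_width: 0.682
grip_force: 44.5
```

Emit:
drive_tool(targets=[[0,0.08,0,0,0],[0,0,0,0,0],[0,0,0,0,0]])

```text
t: 9.1
ee_pos: [0.6869, 0.0941, 0.193]
ee_rot: [-0.001, 0.717, 0.697, -0.002]
wrist_force: [-11.4, -4.8, 16.7]
grip_width: 0.684
grip_force: 45.1
```

Emit:
drive_tool(targets=[[0.06,0,0,0,0],[0,0,0,0,0],[0,0,0,0,0]])

```text
t: 9.4
ee_pos: [0.6869, 0.0946, 0.193]
ee_rot: [0.0, 0.718, 0.697, -0.003]
wrist_force: [-11.1, -9.2, 16.6]
grip_width: 0.684
grip_force: 45.2
```

Emit:
drive_tool(targets=[[0,0,0,0,1],[0,0,0,0,1],[0,0,0,0,1],[0,0,0,0,1],[0,0,0,0,1],[0,0,-0.5,0,1],[0,0,-0.9,0,1],[0,0,-0.9,0,1],[-0.5,-0.5,-0.5,0,1],[-0.8,-0.8,0,0,1],[-0.8,-0.8,0,0,1],[-0.8,-0.8,0,0,1],[-0.8,-0.8,0,0,1],[0,-0.8,0,0,1],[0,0,0,0,1],[0,0,0,0,1]])

```text
t: 11.0
ee_pos: [0.5046, -0.0445, 0.3044]
ee_rot: [0.0, 0.717, 0.698, 0.001]
wrist_force: [0.9, 0.1, -0.5]
grip_width: 0.998
grip_force: 0.0
```

```bash
python3 go.py 440.6 -43 240 8.7; python3 - <<'E'
from h import *
I={n:grab(n) for n in("top","scene")}
print("toast");match(toastmask,(150,900),.009,I)
im=I["top"];s=I["scene"]
c=np.zeros((480,800,3),np.uint8);c[:360,:400]=cv2.resize(im[90:180,180:280],None,fx=4,fy=4,interpolation=cv2.INTER_CUBIC)
c[:480,400:]=cv2.resize(s[150:270,280:380],None,fx=4,fy=4,interpolation=cv2.INTER_CUBIC);cv2.imwrite("pics/c2.png",c)
E
```

```text
now [504.6367 -44.4814 304.4049] th -1.55 tilt [0.0013 0.0003] t 11.0 F [ 0.8597  0.0985 -0.5093] grip 0.998 0.0 j7 0.08
roll -2.049 (5deg) shift after roll [ 0.2788 -1.5769  1.6101] | before roll [-0.0066 -1.6033  1.6081]
toast
```

View pics/c2.png

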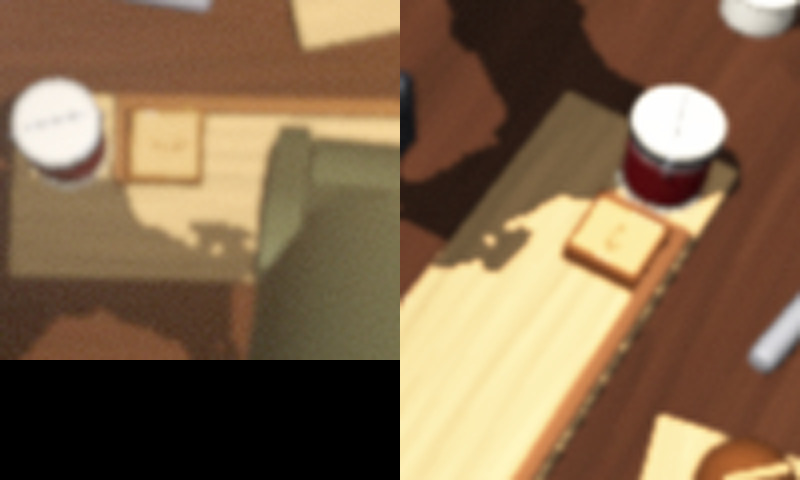

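```bash
python3 - <<'E'
from h import *
im=grab("scene");h=hsvU(im)
for q in blobs(toastmask(h),80,900): print(q[0],q[1],plane("scene",q[0],.015)[0]*1000)
im0=cv2.imread("pics/scene0.png")
c=np.hstack([cv2.resize(x[150:300,140:300],None,fx=2.5,fy=2.5) for x in(im,im0)]);cv2.imwrite("pics/c3.png",c)
E
```

```text
[238.5614 206.1792] 296.34375 [440.431  -43.4867  15.    ]
```

View pics/c3.png

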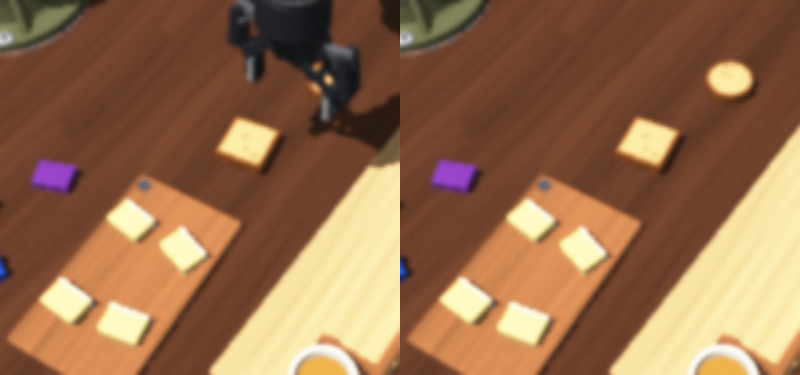

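Emit:
drive_tool(targets=[[0,0,0,-1,1],[0,0,0,-1,1],[0,0,0,0,1],[0.14,-0.7,0.5,0,1],[0.14,-0.8,0.6,0,1],[0,-0.08,0.5,0,1],[0,0,0,0,1],[0,0,0,0,1],[0,0,0,0,1]])

```text
t: 12.05
ee_pos: [0.4418, -0.0427, 0.2407]
ee_rot: [0.001, 0.653, 0.757, 0.001]
wrist_force: [-0.6, 0.2, -0.1]
grip_width: 1.002
grip_force: 0.0
```

```bash
python3 go.py 440.5 -43.2 181 8.7
```

```text
now [441.8413 -42.7121 240.6694] th 8.43 tilt [ 0.0022 -0.0002] t 12.1 F [-0.5757  0.1594 -0.1116] grip 1.002 0.0 j7 0.23
roll -0.054 (5deg) shift after roll [-0.007  -0.035   1.4917] | before roll [-0.0064 -0.0382  1.4917]
```

Then grasp, lift and turn to the board's angle (+2 units, plus travel afterwards).

Emit:
drive_tool(targets=[[0,-0.03,0.5,0,1],[0,0,0.5,0,1],[0,0,0.5,0,1],[0,0,0,0,1],[0,0,0,0,1],[0,0,0,0,0],[0,0,0,0,0],[0,0,0,0,0],[0,0,0,0,0],[0,0,0,0,0],[0,0,0,0,0],[0,0,0,0,0],[0,0,-0.5,0,0],[0,0,-0.5,0,0],[0,0,-0.5,1,0],[0,0,-0.5,1,0],[0,0,0,0,0],[0,0,0,0,0]], grip_force=40)

```text
t: 13.85
ee_pos: [0.4393, -0.0428, 0.2605]
ee_rot: [0.001, 0.716, 0.698, 0.001]
wrist_force: [-0.0, 0.4, -0.2]
grip_width: 0.688
grip_force: 44.0
```

```bash
python3 go.py 679 28 240 -1.5; python3 - <<'E'
from h import *
h=hsvU(grab("top"))
m=toastmask(h)
# sq1 top face edges: crust boundary in front & right
for q in blobs(m,80,900): print(q[0],q[1],plane("top",q[0],.015)[0]*1000)
hs=hsvU(grab("scene"))
for q in blobs(toastmask(hs),80,900): print("s",q[0],q[1],plane("scene",q[0],.015)[0]*1000)
E
```

```text
now [439.2792 -42.8229 260.4804] th -1.43 tilt [ 0.0019 -0.0001] t 13.8 F [-0.021   0.3964 -0.1733] grip 0.688 44.0 j7 0.11
roll 0.014 (5deg) shift after roll [1.9268 5.9446 0.512 ] | before roll [1.9194 5.9461 0.523 ]
[218.702  196.4363] 108.3125 [458.3083 101.2371  15.    ]
s [234.8894 190.5111] 220.375 [396.1621   0.5583  15.    ]
s [268.8671 178.0511] 80.3125 [457.1155 101.8061  15.    ]
```

Emit:
drive_tool(targets=[[0.2,0.6,0,0,0],[0.2,0.8,0,0,0],[0.25,0.8,0,0,0],[0.25,0.8,0,0,0],[0.25,0.8,0,0,0],[0.25,0.8,0,0,0],[0.25,0.8,0,0,0],[0.25,0.5,0,0,0],[0,0,0,0,0],[0,0,0.5,0,0],[0,0,0.4,0,0],[0,0,0.4,0,0],[0,0,0,0,0],[0,0,0,0,0],[0,0,0,0,0]])

```text
t: 15.45
ee_pos: [0.6773, 0.0264, 0.2086]
ee_rot: [0.0, 0.717, 0.698, 0.0]
wrist_force: [-0.8, 0.0, -0.2]
grip_width: 0.684
grip_force: 43.9
```

```bash
python3 go.py 682 30 193 -1.5
```

```text
now [677.2987  26.4173 208.5615] th -1.54 tilt [ 0.0007 -0.    ] t 15.4 F [-0.7753  0.0032 -0.216 ] grip 0.684 43.9 j7 -0.02
roll -0.008 (5deg) shift after roll [0.0926 0.1151 0.389 ] | before roll [0.0927 0.1148 0.3891]
```

Emit:
drive_tool(targets=[[0.04,0.1,0.15,0,0],[0,0,0.12,0,0],[0,0,0.11,0,0],[0,0,0,0,0],[0,0,0,0,0],[0,0,0,0,0]])

```text
t: 16.05
ee_pos: [0.6813, 0.0283, 0.1933]
ee_rot: [0.0, 0.716, 0.698, 0.0]
wrist_force: [-2.3, 0.3, 5.5]
grip_width: 0.684
grip_force: 44.6
```

Emit:
drive_tool(targets=[[0,0.05,0,0,0],[0,0.05,0,0,0],[0,0,0,0,0],[0,0,0,0,0]])

```text
t: 16.45
ee_pos: [0.6846, 0.0282, 0.1934]
ee_rot: [-0.001, 0.716, 0.698, -0.0]
wrist_force: [-5.7, 0.4, 8.3]
grip_width: 0.688
grip_force: 44.9
```

Emit:
drive_tool(targets=[[0,0.05,0,0,0],[0,0.03,0,0,0],[0,0,0,0,0],[0,0,0,0,0]])

```text
t: 16.85
ee_pos: [0.6858, 0.0281, 0.1934]
ee_rot: [-0.003, 0.716, 0.698, -0.003]
wrist_force: [-15.2, 0.8, 16.9]
grip_width: 0.687
grip_force: 45.7
```

Emit:
drive_tool(targets=[[0,-0.03,-0.02,0,0],[0.06,0,0,0,0],[0.06,0,0,0,0],[0,0,0,0,0],[0,0,0,0,0]])

```text
t: 17.35
ee_pos: [0.6854, 0.0299, 0.1935]
ee_rot: [-0.001, 0.717, 0.697, -0.003]
wrist_force: [-9.5, -6.7, 9.8]
grip_width: 0.685
grip_force: 44.9
```

Emit:
drive_tool(targets=[[0.06,0,0,0,0],[0,0,0,0,0],[0,0,0,0,0]])

```text
t: 17.65
ee_pos: [0.6854, 0.032, 0.1935]
ee_rot: [-0.0, 0.717, 0.697, -0.004]
wrist_force: [-9.4, -6.9, 9.2]
grip_width: 0.687
grip_force: 45.0
```

Emit:
drive_tool(targets=[[0.04,0,0,0,0],[0,0,0,0,0],[0,0,0,0,0]])

```text
t: 17.95
ee_pos: [0.6855, 0.0334, 0.1935]
ee_rot: [-0.0, 0.717, 0.697, -0.004]
wrist_force: [-9.5, -7.5, 9.4]
grip_width: 0.684
grip_force: 45.0
```

Emit:
drive_tool(targets=[[0.04,0,0,0,0],[0,0,0,0,0],[0,0,0,0,0]])

```text
t: 18.25
ee_pos: [0.6855, 0.0349, 0.1935]
ee_rot: [-0.0, 0.717, 0.697, -0.004]
wrist_force: [-9.6, -8.0, 9.3]
grip_width: 0.687
grip_force: 45.0
```

Emit:
drive_tool(targets=[[0.04,0,0,0,0],[0,0,0,0,0],[0,0,0,0,0]])

```text
t: 18.55
ee_pos: [0.6856, 0.0352, 0.1935]
ee_rot: [0.0, 0.718, 0.696, -0.004]
wrist_force: [-9.9, -10.7, 9.6]
grip_width: 0.687
grip_force: 45.0
```

Emit:
drive_tool(targets=[[0.05,0,0,0,0],[0.03,0,0,0,0],[0,0,0,0,0],[0,0,0,0,0]])

```text
t: 18.95
ee_pos: [0.6856, 0.0359, 0.1935]
ee_rot: [0.001, 0.718, 0.696, -0.006]
wrist_force: [-10.6, -15.4, 9.9]
grip_width: 0.684
grip_force: 45.0
```

Emit:
drive_tool(targets=[[0,0,0,0,1],[0,0,0,0,1],[0,0,0,0,1],[0,0,0,0,1],[0,0,0,0,1],[0,0,-0.5,0,1],[0,0,-0.9,0,1],[0,0,-0.9,0,1],[-0.6,0,-0.5,0,1],[-0.8,0,0,0,1],[-0.8,0,0,0,1],[-0.8,0,0,0,1],[-0.8,0,0,0,1],[-0.8,0,0,0,1],[-0.8,0,0,0,1],[0,0,0,0,1],[0,0,0,0,1]])

```text
t: 20.65
ee_pos: [0.6817, -0.1736, 0.3054]
ee_rot: [-0.0, 0.717, 0.697, 0.0]
wrist_force: [0.5, -0.0, 0.9]
grip_width: 0.997
grip_force: 0.0
```

```bash
python3 - <<'E'
from h import *
I={n:grab(n) for n in("top","scene")}
print("toast");match(toastmask,(150,900),.009,I)
im=I["top"];s=I["scene"]
c=np.zeros((480,800,3),np.uint8);c[:360,:400]=cv2.resize(im[90:180,180:280],None,fx=4,fy=4,interpolation=cv2.INTER_CUBIC)
c[:480,400:]=cv2.resize(s[150:270,280:380],None,fx=4,fy=4,interpolation=cv2.INTER_CUBIC);cv2.imwrite("pics/c4.png",c)
E
python3 go.py 471 95.5 240 -1.5
```

```text
toast
[470.6292  95.2864  15.4436] gap 0.9 area 261.65625 [((np.float64(471.8), np.float64(96.2)), (np.float64(58.4), np.float64(58.7)), 89.9), ((np.float64(466.9), np.float64(100.1)), (np.float64(57.6), np.float64(58.4)), 33.0)]
now [ 682.1378 -171.1451  305.3509] th -1.45 tilt [-0.      0.0014] t 20.8 F [ 0.2995  0.5347 -0.413 ] grip 1.002 0.0 j7 0.25
roll 0.011 (5deg) shift after roll [ 6.5257 -5.4511  1.6338] | before roll [ 6.5286 -5.4448  1.643 ]
```

View pics/c4.png

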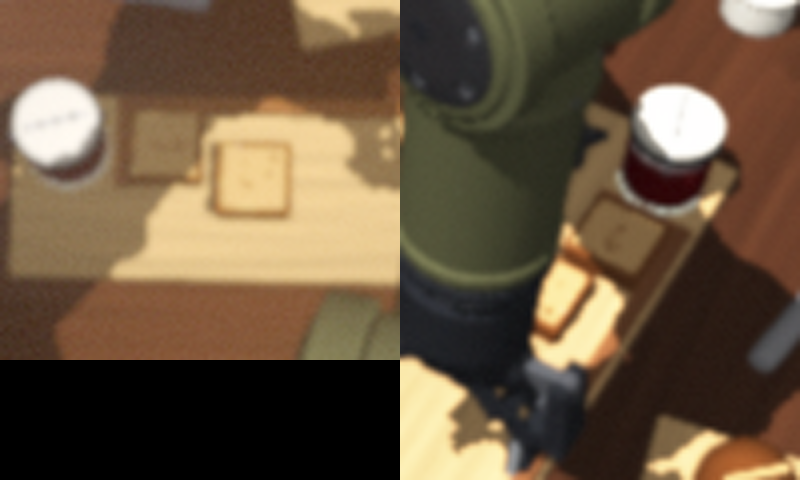

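The second square was knocked to about top (243,134), with its place empty. I'll measure it again and regrasp it.

```bash
cat >> h.py <<'E'
def crust(im,roi,sat=112,z=.018,n="top"):   # toast on the board: rect round its brown crust ring
    h=hsvU(im); x0,x1,y0,y1=[int(v*U) for v in roi]
    m=np.zeros(h.shape[:2],np.uint8); m[y0:y1,x0:x1]=(h[y0:y1,x0:x1,1]>sat)
    c=max(cv2.findContours(m,cv2.RETR_EXTERNAL,cv2.CHAIN_APPROX_NONE)[0],key=cv2.contourArea)
    px=(c.reshape(-1,2)+.5)/U-.5; w=plane(n,px,z)[:,:2].astype(np.float32)*1000
    return cv2.minAreaRect(w),px.min(0),px.max(0),cv2.contourArea(c)/U/U
E
python3 - <<'E'
from h import *
im=grab("top")
for s in(108,114,120): print(crust(im,(231,256,122,147),s,.030))
E
```

```text
(((655.35205078125, 26.242528915405273), (67.53260040283203, 65.66349029541016), 89.11507415771484), array([231.625, 124.625]), array([252.875, 144.625]), 184.65625)
(((655.4976196289062, 26.329959869384766), (65.30021667480469, 63.28395080566406), 88.47262573242188), array([231.875, 124.875]), array([252.625, 144.375]), 127.875)
(((654.5966796875, 26.241283416748047), (63.5157356262207, 60.30194091796875), 87.92938232421875), array([232.125, 125.375]), array([252.375, 144.125]), 83.59375)
```

```bash
python3 go.py 655 26 240 -1.5
```

```text
now [ 682.222  -170.8434  305.4099] th -1.41 tilt [0.0001 0.0013] t 20.8 F [-0.0692  0.4248  0.096 ] grip 1.007 0.0 j7 0.25
roll 0.018 (5deg) shift after roll [ 4.9016 -0.8091  1.6352] | before roll [ 4.9007 -0.8017  1.6416]
```

Emit:
drive_tool(targets=[[0.7,-0.2,0,0,1],[0.9,-0.2,0,0,1],[0.9,-0.2,0,0,1],[0.9,-0.2,0,0,1],[0.9,0,0.4,0,1],[0.6,0,0.6,0,1],[0,0,0.6,0,1],[0,0,0,0,1],[0,0,0,0,1]])

```text
t: 21.7
ee_pos: [0.6551, 0.0244, 0.2417]
ee_rot: [-0.0, 0.716, 0.698, -0.0]
wrist_force: [0.3, -0.1, 0.2]
grip_width: 0.999
grip_force: 0.0
```

```bash
python3 go.py 655 26 193.5 -1.5
```

```text
now [655.1405  24.432  241.7259] th -1.49 tilt [-0.0006 -0.0004] t 21.7 F [ 0.3074 -0.0923  0.1763] grip 0.999 0.0 j7 -0.02
roll 0.001 (5deg) shift after roll [ 0.0391 -0.0045  1.2056] | before roll [ 0.0396 -0.0039  1.2056]
```

Emit:
drive_tool(targets=[[0.03,0,0.4,0,1],[0,0,0.4,0,1],[0,0,0.4,0,1],[0,0,0,0,1],[0,0,0,0,1],[0,0,0,0,0],[0,0,0,0,0],[0,0,0,0,0],[0,0,0,0,0],[0,0,0,0,0],[0,0,0,0,0],[0,0,0,0,0],[0,0,-0.1,0,0],[0,0.3,0,0,0],[0,0.3,0,0,0],[0,0,0.1,0,0],[0,0,0,0,0],[0,0,0,0,0]], grip_force=40)

```text
t: 23.5
ee_pos: [0.6804, 0.0246, 0.1953]
ee_rot: [0.002, 0.717, 0.698, 0.002]
wrist_force: [3.6, 0.3, 6.3]
grip_width: 0.682
grip_force: 43.5
```

Emit:
drive_tool(targets=[[0,0.05,0,0,0],[0,0.05,0,0,0],[0,0,0,0,0],[0,0,0,0,0]])

```text
t: 23.9
ee_pos: [0.6821, 0.0245, 0.1953]
ee_rot: [-0.0, 0.717, 0.698, -0.0]
wrist_force: [-7.1, 0.9, 15.0]
grip_width: 0.68
grip_force: 44.5
```

Emit:
drive_tool(targets=[[0,0.05,-0.02,0,0],[0,0.03,0,0,0],[0,0,0,0,0],[0,0,0,0,0]])

```text
t: 24.3
ee_pos: [0.6848, 0.0245, 0.1953]
ee_rot: [-0.001, 0.717, 0.698, -0.001]
wrist_force: [-7.4, 0.0, 12.4]
grip_width: 0.679
grip_force: 44.3
```

Emit:
drive_tool(targets=[[0,0.05,0,0,0],[0,0,0,0,0],[0,0,0,0,0]])

```text
t: 24.6
ee_pos: [0.6856, 0.0245, 0.1953]
ee_rot: [-0.002, 0.717, 0.698, -0.002]
wrist_force: [-14.4, 1.0, 17.2]
grip_width: 0.682
grip_force: 44.8
```

Strip contact. Now along the strip to the first square.

Emit:
drive_tool(targets=[[0,-0.02,-0.02,0,0],[0.08,0,0,0,0],[0.08,0,0,0,0],[0.06,0,0,0,0],[0,0,0,0,0],[0,0,0,0,0]])

```text
t: 25.2
ee_pos: [0.6854, 0.03, 0.1954]
ee_rot: [-0.001, 0.717, 0.697, -0.004]
wrist_force: [-10.5, -7.1, 10.4]
grip_width: 0.678
grip_force: 44.1
```

Emit:
drive_tool(targets=[[0.06,0,0,0,0],[0.04,0,0,0,0],[0,0,0,0,0],[0,0,0,0,0]])

```text
t: 25.6
ee_pos: [0.6855, 0.0337, 0.1954]
ee_rot: [-0.0, 0.717, 0.697, -0.004]
wrist_force: [-10.1, -7.1, 11.1]
grip_width: 0.68
grip_force: 44.1
```

Emit:
drive_tool(targets=[[0.04,0,0,0,0],[0,0,0,0,0],[0,0,0,0,0]])

```text
t: 25.9
ee_pos: [0.6856, 0.0352, 0.1954]
ee_rot: [-0.0, 0.717, 0.697, -0.004]
wrist_force: [-9.2, -7.8, 11.3]
grip_width: 0.68
grip_force: 44.1
```

Emit:
drive_tool(targets=[[0.05,0,0,0,0],[0,0,0,0,0],[0,0,0,0,0]])

```text
t: 26.2
ee_pos: [0.6856, 0.0368, 0.1954]
ee_rot: [-0.0, 0.718, 0.697, -0.004]
wrist_force: [-9.6, -8.2, 9.8]
grip_width: 0.681
grip_force: 44.1
```

Emit:
drive_tool(targets=[[0.05,0,0,0,0],[0,0,0,0,0],[0,0,0,0,0]])

```text
t: 26.5
ee_pos: [0.6857, 0.0372, 0.1954]
ee_rot: [0.001, 0.718, 0.696, -0.005]
wrist_force: [-10.1, -11.3, 10.5]
grip_width: 0.684
grip_force: 44.1
```

Emit:
drive_tool(targets=[[0.05,0,0,0,0],[0,0,0,0,0],[0,0,0,0,0]])

```text
t: 26.8
ee_pos: [0.6857, 0.0376, 0.1954]
ee_rot: [0.001, 0.718, 0.696, -0.006]
wrist_force: [-10.8, -15.8, 11.0]
grip_width: 0.68
grip_force: 44.1
```

Emit:
drive_tool(targets=[[-0.05,-0.03,0,0,0],[0,0,0,0,0],[0,0,0,0,1],[0,0,0,0,1],[0,0,0,0,1],[0,0,0,0,1],[0,0,0,0,1],[0,0,-0.5,0,1],[0,0,-0.9,0,1],[0,0,-0.9,0,1],[0,-0.6,-0.5,0,1],[0,-0.8,0,0,1],[0.3,-0.8,0,0,1],[0.3,-0.8,0,0,1],[0.3,-0.8,0,0,1],[0.3,-0.8,0,0,1],[0.3,-0.4,0,0,1],[0,0,0,0,1]])

```text
t: 28.6
ee_pos: [0.4864, 0.1101, 0.3073]
ee_rot: [-0.001, 0.715, 0.699, -0.0]
wrist_force: [0.2, -1.0, 0.5]
grip_width: 1.001
grip_force: 0.0
```

```bash
python3 - <<'E'
from h import *
im=grab("top");s=grab("scene")
c=np.zeros((480,800,3),np.uint8);c[:360,:400]=cv2.resize(im[90:180,180:280],None,fx=4,fy=4,interpolation=cv2.INTER_CUBIC)
c[:480,400:]=cv2.resize(s[150:270,280:380],None,fx=4,fy=4,interpolation=cv2.INTER_CUBIC);cv2.imwrite("pics/c5.png",c)
E
python3 go.py 471 95.5 240 -1.5
```

```text
now [488.9034 108.3641 307.4761] th -1.48 tilt [0.0013 0.0001] t 28.7 F [0.9916 0.7666 0.7092] grip 1.002 0.0 j7 -0.21
roll 0.004 (5deg) shift after roll [-0.3332 -0.439   1.6869] | before roll [-0.3333 -0.4413  1.6863]
```

View pics/c5.png

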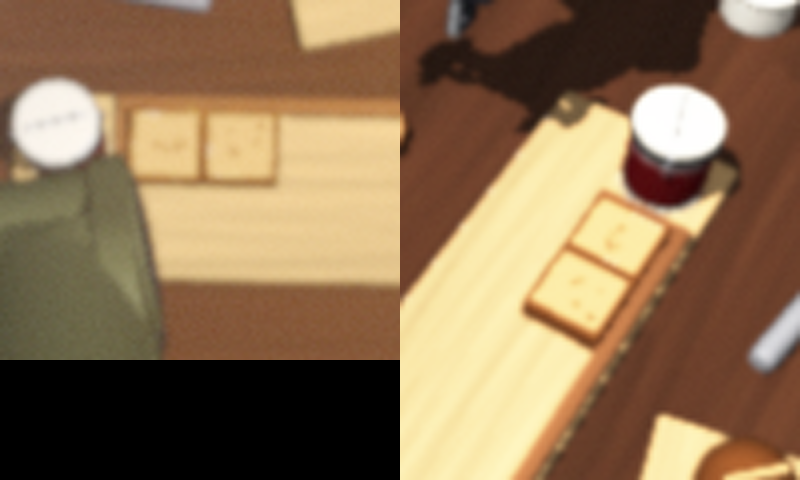

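The two squares are closed up and snug (top crop 130–278, 105–185). Next is the round.

Emit:
drive_tool(targets=[[-0.17,-0.22,0.4,0,1],[-0.16,-0.22,0.6,0,1],[0,0,0.65,0,1],[0,0,0,0,1],[0,0,0,0,1]])

```text
t: 29.2
ee_pos: [0.4715, 0.0949, 0.2411]
ee_rot: [0.0, 0.717, 0.697, -0.0]
wrist_force: [-0.3, 0.5, 1.0]
grip_width: 1.004
grip_force: 0.0
```

```bash
python3 go.py 471 95.5 181 -1.5
```

```text
now [471.5436  94.9357 241.1327] th -1.60 tilt [-0.0003 -0.0005] t 29.2 F [-0.287   0.5264  1.0401] grip 1.004 0.0 j7 -0.17
roll -0.020 (5deg) shift after roll [ 0.0137 -0.014   1.5033] | before roll [ 0.0145 -0.0136  1.5033]
```

Emit:
drive_tool(targets=[[0.01,0,0.5,0,1],[0,0,0.5,0,1],[0,0,0.52,0,1],[0,0,0,0,1],[0,0,0,0,1],[0,0,0,0,0],[0,0,0,0,0],[0,0,0,0,0],[0,0,0,0,0],[0,0,0,0,0],[0,0,0,0,0],[0,0,0,0,0],[0,0,-0.5,0,0],[0,0,-0.5,0,0],[0,0,-0.5,0,0],[0,0,-0.5,0,0],[0,0,0,0,0],[0,0,0,0,0]], grip_force=40)

```text
t: 31.0
ee_pos: [0.4706, 0.0959, 0.2609]
ee_rot: [0.0, 0.716, 0.698, 0.001]
wrist_force: [-1.0, 1.0, -0.7]
grip_width: 0.677
grip_force: 42.8
```

```bash
python3 go.py 679 -33 205 -1.5
```

```text
now [470.5726  95.9055 260.8654] th -1.53 tilt [0.0016 0.0005] t 31.0 F [-0.9746  1.0395 -0.711 ] grip 0.677 42.8 j7 -0.18
roll -0.006 (5deg) shift after roll [-3.0851  5.2933  1.3966] | before roll [-3.0833  5.2926  1.4032]
```

Emit:
drive_tool(targets=[[-0.4,0.6,0,0,0],[-0.5,0.8,0,0,0],[-0.5,0.8,0,0,0],[-0.5,0.8,0,0,0],[-0.5,0.8,0,0,0],[-0.4,0.8,0,0,0],[-0.28,0.65,0,0,0],[0,0,0,0,0],[0,0,0.5,0,0],[0,0,0.5,0,0],[0,0,0.35,0,0],[0,0,0,0,0],[0,0,0,0,0],[0,0,0,0,0]])

```text
t: 32.4
ee_pos: [0.6775, -0.0329, 0.2072]
ee_rot: [0.001, 0.717, 0.698, 0.0]
wrist_force: [-0.1, -0.2, -0.2]
grip_width: 0.674
grip_force: 42.9
```

```bash
python3 go.py 680 -32 193 -1.5
```

```text
now [677.5174 -32.9198 207.2387] th -1.54 tilt [ 0.0014 -0.0001] t 32.4 F [-0.0776 -0.2039 -0.1763] grip 0.674 42.9 j7 0.06
roll -0.007 (5deg) shift after roll [0.0246 0.0614 0.356 ] | before roll [0.0247 0.0609 0.3561]
```

Emit:
drive_tool(targets=[[0,0.06,0.15,0,0],[0,0,0.1,0,0],[0,0,0.1,0,0],[0,0,0,0,0],[0,0,0,0,0],[0,0,0,0,0]])

```text
t: 33.0
ee_pos: [0.6797, -0.033, 0.194]
ee_rot: [0.0, 0.717, 0.698, 0.001]
wrist_force: [-4.2, 0.8, 12.2]
grip_width: 0.672
grip_force: 44.2
```

Emit:
drive_tool(targets=[[0,0.05,0,0,0],[0,0.05,0,0,0],[0,0,0,0,0],[0,0,0,0,0]])

```text
t: 33.4
ee_pos: [0.683, -0.0332, 0.194]
ee_rot: [-0.0, 0.717, 0.697, -0.0]
wrist_force: [-8.0, 0.6, 16.7]
grip_width: 0.671
grip_force: 44.6
```

Emit:
drive_tool(targets=[[0,0.05,0,0,0],[0,0,0,0,0],[0,0,0,0,0]])

```text
t: 33.7
ee_pos: [0.6837, -0.0333, 0.194]
ee_rot: [-0.002, 0.717, 0.697, -0.001]
wrist_force: [-13.1, 1.0, 19.7]
grip_width: 0.669
grip_force: 45.1
```

Emit:
drive_tool(targets=[[0,-0.01,-0.05,0,0],[0.05,0,0,0,0],[0.05,0,0,0,0],[0.05,0,0,0,0],[0,0,0,0,0],[0,0,0,0,0]])

```text
t: 34.3
ee_pos: [0.6837, -0.0298, 0.1943]
ee_rot: [-0.0, 0.717, 0.697, -0.003]
wrist_force: [-7.4, -5.8, 7.0]
grip_width: 0.669
grip_force: 44.0
```

Emit:
drive_tool(targets=[[0.06,0,0,0,0],[0,0,0,0,0],[0,0,0,0,0]])

```text
t: 34.6
ee_pos: [0.6838, -0.0274, 0.1943]
ee_rot: [-0.0, 0.717, 0.697, -0.003]
wrist_force: [-7.0, -6.1, 5.5]
grip_width: 0.672
grip_force: 44.0
```

Emit:
drive_tool(targets=[[0.05,0,0,0,0],[0,0,0,0,0],[0,0,0,0,0]])

```text
t: 34.9
ee_pos: [0.6839, -0.0255, 0.1943]
ee_rot: [-0.0, 0.717, 0.697, -0.003]
wrist_force: [-7.7, -5.3, 6.4]
grip_width: 0.672
grip_force: 44.0
```

Emit:
drive_tool(targets=[[0.04,0,0,0,0],[0,0,0,0,0],[0,0,0,0,0]])

```text
t: 35.2
ee_pos: [0.6839, -0.0244, 0.1943]
ee_rot: [-0.0, 0.717, 0.697, -0.003]
wrist_force: [-7.4, -7.4, 5.6]
grip_width: 0.671
grip_force: 43.9
```

Emit:
drive_tool(targets=[[0.05,0,0,0,0],[0,0,0,0,0],[0,0,0,0,0]])

```text
t: 35.5
ee_pos: [0.6839, -0.0239, 0.1943]
ee_rot: [0.001, 0.718, 0.696, -0.004]
wrist_force: [-6.8, -10.3, 5.4]
grip_width: 0.671
grip_force: 43.9
```

Emit:
drive_tool(targets=[[0.05,0,0,0,0],[0,0,0,0,0],[0,0,0,0,0]])

```text
t: 35.8
ee_pos: [0.6839, -0.0235, 0.1943]
ee_rot: [0.001, 0.718, 0.696, -0.004]
wrist_force: [-7.0, -14.0, 5.9]
grip_width: 0.67
grip_force: 43.9
```

Emit:
drive_tool(targets=[[-0.05,-0.02,0,0,0],[0,0,0,0,0],[0,0,0,0,1],[0,0,0,0,1],[0,0,0,0,1],[0,0,0,0,1],[0,0,0,0,1],[0,0,-0.5,0,1],[0,0,-0.9,0,1],[0,0,-0.9,0,1],[-0.4,-0.6,-0.5,0,1],[-0.6,-0.8,0,0,1],[-0.6,-0.8,0,0,1],[-0.6,-0.8,0,0,1],[-0.6,-0.8,0,0,1],[-0.6,-0.8,0,0,1],[-0.6,-0.8,0,0,1],[-0.4,-0.5,0,0,1],[0,0,0,0,1],[0,0,0,0,1]])

```text
t: 37.8
ee_pos: [0.4442, -0.1889, 0.3067]
ee_rot: [0.0, 0.717, 0.697, 0.0]
wrist_force: [0.1, 0.2, -0.2]
grip_width: 1.003
grip_force: 0.0
```

```bash
python3 - <<'E'
from h import *
im=grab("top");s=grab("scene")
c=np.zeros((480,800,3),np.uint8);c[:360,:400]=cv2.resize(im[90:180,190:290],None,fx=4,fy=4,interpolation=cv2.INTER_CUBIC)
c[:480,400:]=cv2.resize(s[160:280,275:375],None,fx=4,fy=4,interpolation=cv2.INTER_CUBIC);cv2.imwrite("pics/c6.png",c)
# crumb (low sat, inside crust) centroids for placing
for n,i,roi in(("top",im,(211,272,115,138)),("scene",s,(285,350,195,250))):
    h=hsvU(i);m=np.zeros(h.shape[:2],bool);x0,x1,y0,y1=[v*U for v in roi];m[y0:y1,x0:x1]=h[y0:y1,x0:x1,1]<108
    for q in blobs(m,100,500): print(n,q[0],q[1],plane(n,q[0],.030)[0]*1000)
E
python3 go.py 468.8 -205.1 240 75
```

```text
top [258.7209 126.1979] 131.03125 [682.6097 -26.2345  30.    ]
top [256.211  132.2725] 134.0 [662.7033 -18.172   30.    ]
top [239.1947 126.3728] 188.4375 [682.292   36.2658  30.    ]
top [220.6476 125.3494] 198.75 [685.889   95.7286  30.    ]
scene [314.3473 237.3449] 186.25 [683.1208 -28.2632  30.    ]
scene [324.465 222.314] 224.53125 [684.2298  32.2286  30.    ]
scene [334.24   208.4149] 208.25 [686.3545  92.417   30.    ]
now [ 445.1039 -188.0429  306.4044] th -1.46 tilt [0.001  0.0002] t 37.9 F [ 0.0971  0.5884 -0.1129] grip 1.000 0.0 j7 0.40
roll -15.292 (5deg) shift after roll [-0.6826 -0.2586  1.6601] | before roll [-0.4116  0.6015  1.6606]
```

View pics/c6.png

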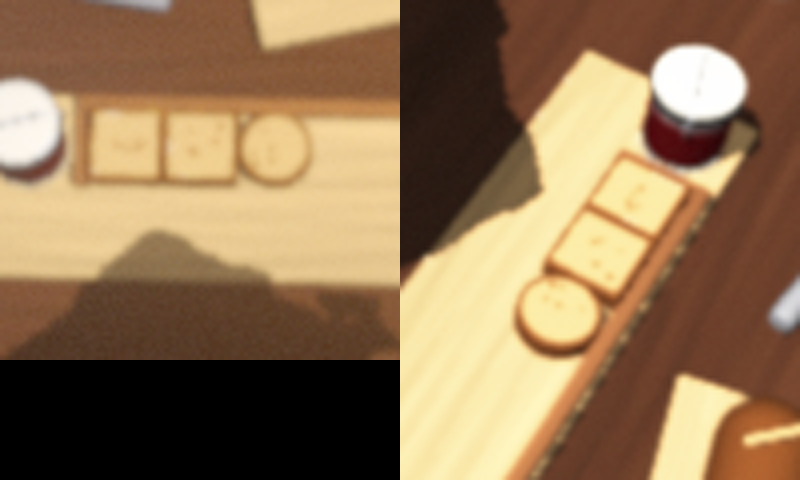

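Emit:
drive_tool(targets=[[0,0,0,-1,0.65],[0,0,0,-1,0.65],[0,0,0,-1,0.65],[0,0,0,-1,0.65],[0,0,0,-1,0.65],[0,0,0,-1,0.65],[0,0,0,-1,0.65],[0,0,0,-1,0.65],[0,0,0,-1,0.65],[0,0,0,-1,0.65],[0,0,0,-1,0.65],[0,0,0,-1,0.65],[0,0,0,-1,0.65],[0,0,0,-1,0.65],[0,0,0,-1,0.65],[0,0,0,-0.3,0.65],[-0.35,-0.13,0.6,0,0.65],[-0.33,-0.13,0.6,0,0.65],[0,0,0.4,0,0.65],[0,0,0,0,0.65]])

```text
t: 39.9
ee_pos: [0.4678, -0.2052, 0.2402]
ee_rot: [-0.002, 0.131, 0.991, 0.001]
wrist_force: [-0.6, 0.1, 1.0]
grip_width: 0.648
grip_force: 0.0
```

Emit:
drive_tool(targets=[[0,0,0,0,0.65],[0,0,0,0,0.65]])

```text
t: 40.1
ee_pos: [0.4681, -0.2055, 0.2431]
ee_rot: [0.001, 0.131, 0.991, -0.0]
wrist_force: [-0.2, 0.0, 0.1]
grip_width: 0.651
grip_force: 0.0
```

```bash
python3 go.py 468.8 -205.1 189 74.8
```

```text
now [ 468.0934 -205.5354  243.1426] th 74.97 tilt [ 0.0011 -0.0004] t 40.1 F [-0.2167  0.0322  0.0593] grip 0.651 0.0 j7 1.47
roll 0.034 (5deg) shift after roll [-0.0142  0.0151  1.3536] | before roll [-0.0127  0.0152  1.3536]
```

Emit:
drive_tool(targets=[[0,0,0.5,0,0.65],[0,0,0.5,0,0.65],[0,0,0.33,0,0.65],[0,0,0,0,0.65],[0,0,0,0,0.65],[0,0,0,0,0],[0,0,0,0,0],[0,0,0,0,0],[0,0,0,0,0],[0,0,0,0,0],[0,0,0,0,0],[0,0,-0.5,0,0],[0,0,-0.7,0,0],[0,0,-0.7,-1,0],[0,0,-0.6,-1,0],[0,0,0,-0.7,0],[0,0,0,0,0],[0,0,0,0,0]], grip_force=35)

```text
t: 41.9
ee_pos: [0.4674, -0.2059, 0.2892]
ee_rot: [-0.0, 0.014, 1.0, -0.0]
wrist_force: [0.9, -0.4, -0.4]
grip_width: 0.343
grip_force: 35.1
```

```bash
python3 go.py 685 94.5 230 88.5
```

```text
now [ 467.4136 -205.929   289.1936] th 88.34 tilt [-0.0001 -0.0001] t 41.9 F [ 0.9242 -0.3973 -0.3951] grip 0.343 35.1 j7 1.68
roll -0.032 (5deg) shift after roll [-5.2412  7.6505  1.4798] | before roll [-5.2197  7.6654  1.4789]
```

Emit:
drive_tool(targets=[[-0.4,0.6,0,0,0],[-0.5,0.75,0,0,0],[-0.5,0.75,0,0,0],[-0.5,0.75,0,0,0],[-0.5,0.75,0,0,0],[-0.55,0.75,0,0,0],[-0.55,0.75,0,0,0],[-0.55,0.75,0,0,0],[-0.55,0.75,0,0,0],[-0.4,0.7,0,0,0],[-0.24,0.36,0,0,0],[0,0,0,0,0],[0,0,0.5,0,0],[0,0,0.5,0,0],[0,0,0.5,0,0],[0,0,0,0,0],[0,0,0,0,0]])

```text
t: 43.6
ee_pos: [0.6852, 0.0939, 0.2289]
ee_rot: [-0.001, 0.014, 1.0, -0.0]
wrist_force: [0.7, 0.7, 0.6]
grip_width: 0.338
grip_force: 35.1
```

```bash
python3 go.py 685 94.5 207.5 88.5
```

```text
now [685.1801  93.9023 228.8834] th 88.38 tilt [-0.0014 -0.0008] t 43.6 F [0.7163 0.7036 0.5699] grip 0.338 35.1 j7 1.16
roll -0.023 (5deg) shift after roll [0.0049 0.0148 0.5346] | before roll [0.0042 0.0153 0.5346]
```

Emit:
drive_tool(targets=[[0,0.01,0.25,0,0],[0,0,0.15,0,0],[0,0,0.1,0,0],[0,0,0,0,0],[0,0,0,0,0],[0,0,0,0,0]])

```text
t: 44.2
ee_pos: [0.6855, 0.0952, 0.2092]
ee_rot: [0.0, 0.013, 1.0, 0.0]
wrist_force: [-0.6, 0.3, 0.1]
grip_width: 0.342
grip_force: 35.1
```

```bash
python3 go.py 685 94.5 207.5 88.5
```

```text
now [685.5099  95.2411 209.2397] th 88.46 tilt [0.0002 0.    ] t 44.2 F [-0.6256  0.2701  0.1415] grip 0.342 35.1 j7 1.16
roll -0.008 (5deg) shift after roll [ 0.0123 -0.0189  0.0435] | before roll [ 0.0123 -0.0189  0.0435]
```

Lower until it touches, then release, and go back for the next cheese (397.4, −206; short axis 83.3°).

Emit:
drive_tool(targets=[[0,0,0.05,0,0],[0,0,0,0,0],[0,0,0,0,0]])

```text
t: 44.5
ee_pos: [0.6856, 0.0953, 0.2084]
ee_rot: [0.001, 0.013, 1.0, 0.0]
wrist_force: [-2.6, -0.7, 7.6]
grip_width: 0.341
grip_force: 35.9
```

Emit:
drive_tool(targets=[[0,0,0.03,0,0],[0,0,0,0,0],[0,0,0,0,0]])

```text
t: 44.8
ee_pos: [0.6855, 0.0953, 0.2083]
ee_rot: [0.001, 0.013, 1.0, -0.0]
wrist_force: [-6.0, -1.6, 14.7]
grip_width: 0.337
grip_force: 36.7
```

Emit:
drive_tool(targets=[[0,0,-0.05,0,0],[0,0,0,0,0.6],[0,0,0,0,0.6],[0,0,0,0,0.6],[0,0,0,0,0.6],[0,0,-0.5,0,0.6],[0,0,-0.7,0,0.6],[0,0,-0.8,0,0.6],[0.5,-0.57,0,0,0.6],[0.7,-0.77,0,0,0.6],[0.7,-0.77,0,0,0.6],[0.7,-0.77,0,0,0.6],[0.7,-0.77,0,0,0.6],[0.7,-0.77,0,0,0.6],[0.7,-0.77,0,0,0.6],[0.7,-0.77,0,0,0.6],[0.7,-0.77,0,0,0.65],[0.7,-0.77,0,0,0.65],[0.2,-0.2,0,1,0.65],[0,0,0,0,0.65]])

```text
t: 46.8
ee_pos: [0.3958, -0.2068, 0.2879]
ee_rot: [-0.0, 0.06, 0.998, -0.0]
wrist_force: [0.4, -0.2, 0.6]
grip_width: 0.654
grip_force: 0.0
```

```bash
python3 go.py 397.4 -206 190 83.3; python3 - <<'E'
from h import *
im=grab("top");s=grab("scene")
c=np.zeros((480,800,3),np.uint8);c[:360,:400]=cv2.resize(im[90:180,190:290],None,fx=4,fy=4,interpolation=cv2.INTER_CUBIC)
c[:480,400:]=cv2.resize(s[160:280,275:375],None,fx=4,fy=4,interpolation=cv2.INTER_CUBIC);cv2.imwrite("pics/c7.png",c)
E
```

```text
now [ 395.8139 -206.8361  287.8929] th 83.13 tilt [-0.0008 -0.0007] t 46.8 F [ 0.3554 -0.1568  0.5986] grip 0.654 0.0 j7 1.67
roll -0.034 (5deg) shift after roll [-0.0369  0.0254  2.4473] | before roll [-0.0386  0.0274  2.4473]
```

View pics/c7.png

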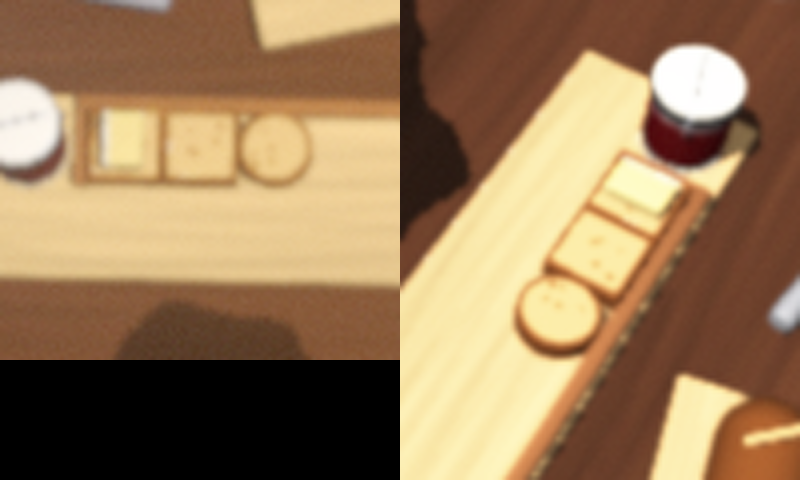

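Emit:
drive_tool(targets=[[-0.03,0.02,0.6,0,0.65],[0,0,0.7,0,0.65],[0,0,0.7,0,0.65],[0,0,0.42,0,0.65],[0,0,0,0,0.65],[0,0,0,0,0.65],[0,0,0,0,0],[0,0,0,0,0],[0,0,0,0,0],[0,0,0,0,0],[0,0,0,0,0],[0,0,0,0,0],[0,0,-0.5,0,0],[0,0,-0.7,0,0],[0,0,-0.7,0,0],[0,0,-0.6,-1,0],[0,0,0,0,0],[0,0,0,0,0]], grip_force=35)

```text
t: 48.7
ee_pos: [0.3984, -0.2047, 0.2918]
ee_rot: [0.001, 0.014, 1.0, -0.001]
wrist_force: [-1.0, 0.7, -0.7]
grip_width: 0.339
grip_force: 34.9
```

```bash
python3 go.py 683.5 34.5 230 88.5
```

```text
now [ 398.4202 -204.7034  291.7866] th 88.37 tilt [ 0.0017 -0.0011] t 48.7 F [-0.954   0.7344 -0.7396] grip 0.339 34.9 j7 1.73
roll -0.026 (5deg) shift after roll [-6.968   6.1646  1.5447] | before roll [-6.9515  6.1819  1.5499]
```

Emit:
drive_tool(targets=[[-0.5,0.4,0,0,0],[-0.7,0.62,0,0,0],[-0.7,0.62,0,0,0],[-0.7,0.62,0,0,0],[-0.7,0.62,0,0,0],[-0.7,0.62,0,0,0],[-0.7,0.62,0,0,0],[-0.7,0.62,0,0,0],[-0.7,0.62,0,0,0],[-0.5,0.5,0,0,0],[-0.36,0.31,0,0,0],[0,0,0,0,0],[0,0,0.5,0,0],[0,0,0.5,0,0],[0,0,0.5,0,0],[0,0,0,0,0],[0,0,0,0,0]])

```text
t: 50.4
ee_pos: [0.683, 0.034, 0.2306]
ee_rot: [-0.001, 0.014, 1.0, -0.0]
wrist_force: [0.1, -0.8, -0.4]
grip_width: 0.341
grip_force: 34.9
```

```bash
python3 go.py 683.5 34.5 209 88.5
```

```text
now [682.9987  33.9893 230.597 ] th 88.41 tilt [-0.0018 -0.0007] t 50.4 F [ 0.1332 -0.8398 -0.4001] grip 0.341 34.9 j7 1.23
roll -0.019 (5deg) shift after roll [-0.0122  0.0131  0.5399] | before roll [-0.0131  0.0135  0.5399]
```

Emit:
drive_tool(targets=[[0,0,0.25,0,0],[0,0,0.17,0,0],[0,0,0.1,0,0],[0,0,0,0,0],[0,0,0,0,0],[0,0,0,0,0]])

```text
t: 51.0
ee_pos: [0.6835, 0.0347, 0.2104]
ee_rot: [0.0, 0.013, 1.0, -0.0]
wrist_force: [-0.7, -0.1, 1.6]
grip_width: 0.337
grip_force: 35.1
```

Emit:
drive_tool(targets=[[0,0,0.05,0,0],[0,0,0,0,0],[0,0,0,0,0]])

```text
t: 51.3
ee_pos: [0.6834, 0.0348, 0.2103]
ee_rot: [0.0, 0.014, 1.0, -0.0]
wrist_force: [-5.2, -0.5, 13.6]
grip_width: 0.336
grip_force: 36.5
```

Emit:
drive_tool(targets=[[0,0,-0.05,0,0],[0,0,0,0,0.5],[0,0,0,0,0.5],[0,0,0,0,0.5],[0,0,0,0,0.5],[0,0,-0.5,0,0.5],[0,0,-0.7,0,0.5],[0,0,-0.8,0,0.5],[0.29,-0.5,0,0,0.6],[0.5,-0.82,0,0,0.6],[0.5,-0.85,0,0,0.6],[0.5,-0.85,0,0,0.6],[0.5,-0.85,0,0,0.6],[0.5,-0.85,0,0,0.6],[0.5,-0.85,0,0,0.6],[0.5,-0.85,0,0,0.6],[0.5,-0.85,0,0,0.65],[0.5,-0.85,0,0,0.65],[0.5,-0.85,0,0,0.65],[0.3,-0.6,0,0,0.65]])

```text
t: 53.3
ee_pos: [0.4476, -0.3445, 0.2902]
ee_rot: [-0.001, 0.015, 1.0, -0.0]
wrist_force: [0.1, 0.3, 0.1]
grip_width: 0.647
grip_force: 0.0
```

Emit:
drive_tool(targets=[[0,0,0,-1,0.65],[0,0,0,-1,0.65],[0,0,0,-0.3,0.65],[0,0,0,0,0.65],[0,0,0,0,0.65]])

```text
t: 53.8
ee_pos: [0.4498, -0.3417, 0.2903]
ee_rot: [0.0, -0.086, 0.996, 0.0]
wrist_force: [-0.2, 0.1, -0.5]
grip_width: 0.65
grip_force: 0.0
```

```bash
python3 go.py 470.2 -308 190 99.7
```

```text
now [ 449.841  -341.7357  290.273 ] th 99.88 tilt [0.     0.0001] t 53.8 F [-0.2219  0.0521 -0.5134] grip 0.650 0.0 j7 2.07
roll 0.036 (5deg) shift after roll [-0.6438  0.7456  2.5068] | before roll [-0.6461  0.7434  2.5069]
```

I overshot on the row count, so I'll correct it at height and check.

Emit:
drive_tool(targets=[[-0.32,0.37,0.4,0,0.65],[-0.32,0.37,0.6,0,0.65],[0,0,0.3,0,0.65],[0,0,0,0,0.65],[0,0,0,0,0.65]])

```text
t: 54.3
ee_pos: [0.4696, -0.3091, 0.2385]
ee_rot: [-0.0, -0.086, 0.996, -0.0]
wrist_force: [-0.0, -0.3, -0.7]
grip_width: 0.65
grip_force: 0.0
```

```bash
python3 go.py 470.2 -308 190 99.7; python3 - <<'E'
from h import *
im=grab("top");s=grab("scene")
c=np.zeros((480,800,3),np.uint8);c[:360,:400]=cv2.resize(im[90:180,190:290],None,fx=4,fy=4,interpolation=cv2.INTER_CUBIC)
c[:480,400:]=cv2.resize(s[160:280,275:375],None,fx=4,fy=4,interpolation=cv2.INTER_CUBIC);cv2.imwrite("pics/c8.png",c)
for n,i in(("top",im),("scene",s)):
    h=hsvU(i)
    for q in blobs((h[...,0]>=22)&(h[...,0]<50)&(h[...,1]<100)&(h[...,1]>30)&(h[...,2]>200),50,350): print(n,q[0],q[1],plane(n,q[0],.037)[0]*1000)
E
```

```text
now [ 469.5792 -309.0518  238.4669] th 99.90 tilt [-0.0006 -0.0005] t 54.3 F [-0.0399 -0.3167 -0.6756] grip 0.650 0.0 j7 1.97
roll 0.040 (5deg) shift after roll [-0.0197  0.0233  1.2117] | before roll [-0.0207  0.0237  1.2116]
top [353.4711 213.4944] 108.875 [ 401.9597 -317.8791   37.    ]
top [240.0912 125.5252] 100.1875 [682.9778  33.1211  37.    ]
top [220.9719 124.4345] 102.59375 [686.7858  94.0945  37.    ]
scene [187.2238 278.029 ] 99.21875 [ 471.9909 -313.8551   37.    ]
scene [314.3439 237.393 ] 175.625 [684.5001 -32.8997  37.    ]
scene [323.4882 221.0845] 192.4375 [681.3661  29.5478  37.    ]
scene [333.8094 207.4404] 172.3125 [685.0794  89.4823  37.    ]
```

Emit:
drive_tool(targets=[[-0.02,0.02,0.5,0,0.65],[0,0,0.5,0,0.65],[0,0,0.22,0,0.65],[0,0,0,0,0.65],[0,0,0,0,0.65],[0,0,0,0,0],[0,0,0,0,0],[0,0,0,0,0],[0,0,0,0,0],[0,0,0,0,0],[0,0,0,0,0],[0,0,-0.5,0,0],[0,0,-0.7,0,0],[0,0,-0.7,1,0],[0,0,-0.6,1,0],[0,0,0,0.3,0],[0,0,0,0,0],[0,0,0,0,0]], grip_force=35)

```text
t: 56.2
ee_pos: [0.4701, -0.3073, 0.2888]
ee_rot: [-0.001, 0.013, 1.0, 0.0]
wrist_force: [0.6, -1.0, 0.1]
grip_width: 0.337
grip_force: 34.8
```

```bash
python3 go.py 682.5 -25.5 230 88.5
```

```text
now [ 470.0673 -307.2712  288.7816] th 88.54 tilt [-0.0012  0.0004] t 56.2 F [ 0.5935 -0.9883  0.0678] grip 0.337 34.8 j7 1.84
roll 0.009 (5deg) shift after roll [-5.1246  7.1809  1.4695] | before roll [-5.1319  7.1764  1.4661]
```

Emit:
drive_tool(targets=[[-0.51,0.718,0,0,0],[-0.51,0.718,0,0,0],[-0.51,0.718,0,0,0],[-0.51,0.718,0,0,0],[-0.51,0.718,0,0,0],[-0.51,0.718,0,0,0],[-0.51,0.718,0,0,0],[-0.51,0.718,0,0,0],[-0.51,0.718,0,0,0],[-0.51,0.718,0,0,0],[0,0,0,0,0],[0,0,0,0,0],[0,0,0.5,0,0],[0,0,0.5,0,0],[0,0,0.45,0,0],[0,0,0,0,0],[0,0,0,0,0]])

```text
t: 57.9
ee_pos: [0.6817, -0.0271, 0.2312]
ee_rot: [-0.001, 0.014, 1.0, -0.0]
wrist_force: [0.2, 0.8, 0.5]
grip_width: 0.344
grip_force: 34.8
```

```bash
python3 go.py 682.5 -25.5 210 88.5
```

```text
now [681.6875 -27.1046 231.2235] th 88.40 tilt [-0.0014 -0.0006] t 57.9 F [0.1594 0.8441 0.5333] grip 0.344 34.8 j7 1.32
roll -0.021 (5deg) shift after roll [-0.0193  0.0406  0.5306] | before roll [-0.0199  0.041   0.5305]
```

Emit:
drive_tool(targets=[[-0.02,0.03,0.25,0,0],[0,0,0.17,0,0],[0,0,0.1,0,0],[0,0,0,0,0],[0,0,0,0,0],[0,0,0,0,0]])

```text
t: 58.5
ee_pos: [0.6831, -0.0246, 0.211]
ee_rot: [0.0, 0.013, 1.0, -0.0]
wrist_force: [0.8, 0.4, -1.5]
grip_width: 0.338
grip_force: 34.8
```

Emit:
drive_tool(targets=[[0,0,0.04,0,0],[0,0,0,0,0],[0,0,0,0,0]])

```text
t: 58.8
ee_pos: [0.6829, -0.0246, 0.2091]
ee_rot: [0.0, 0.013, 1.0, -0.0]
wrist_force: [0.1, -0.2, -1.2]
grip_width: 0.338
grip_force: 34.8
```

Emit:
drive_tool(targets=[[0,0,0.03,0,0],[0,0,0,0,0],[0,0,0,0,0]])

```text
t: 59.1
ee_pos: [0.683, -0.0246, 0.2087]
ee_rot: [0.0, 0.013, 1.0, -0.0]
wrist_force: [-0.9, -0.1, 5.0]
grip_width: 0.34
grip_force: 35.3
```

Emit:
drive_tool(targets=[[0,0,0.03,0,0],[0,0,0,0,0],[0,0,0,0,0]])

```text
t: 59.4
ee_pos: [0.6829, -0.0246, 0.2086]
ee_rot: [0.001, 0.013, 1.0, -0.0]
wrist_force: [-5.7, -0.5, 13.9]
grip_width: 0.344
grip_force: 36.2
```

Release, lift and withdraw to a clear spot at (0.45, −0.2).

Emit:
drive_tool(targets=[[0,0,-0.05,0,0],[0,0,0,0,0.5],[0,0,0,0,0.5],[0,0,0,0,0.5],[0,0,0,0,0.5],[0,0,-0.5,0,0.5],[0,0,-0.7,0,0.5],[0,0,-0.8,0,0.5],[0.4,-0.3,0,0,0.5],[0.7,-0.5,0,0,0.5],[0.7,-0.5,0,0,0.5],[0.7,-0.5,0,0,0.5],[0.7,-0.5,0,0,0.5],[0.7,-0.5,0,0,0.5],[0.7,-0.5,0,0,0.5],[0.7,-0.5,0,0,0.5],[0.3,-0.5,0,0,0.5],[0,0,0,0,0.5],[0,0,0,0,0.5]])

```text
t: 61.3
ee_pos: [0.4545, -0.1908, 0.2888]
ee_rot: [0.0, 0.014, 1.0, 0.0]
wrist_force: [0.9, -0.3, -0.2]
grip_width: 0.499
grip_force: 0.0
```

```bash
python3 - <<'E'
from h import *
im=grab("top","endtop");s=grab("scene","endscene")
c=np.zeros((600,800,3),np.uint8);c[:360,:400]=cv2.resize(im[90:180,190:290],None,fx=4,fy=4,interpolation=cv2.INTER_CUBIC)
c[:480,400:]=cv2.resize(s[160:280,275:375],None,fx=4,fy=4,interpolation=cv2.INTER_CUBIC)
c[360:600,:400]=0;x=cv2.resize(im,None,fx=.62,fy=.62);c[362:600,40:40+x.shape[1]]=x[:238];cv2.imwrite("pics/c9.png",c)
E
```

```text
(no output)
```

View pics/c9.png

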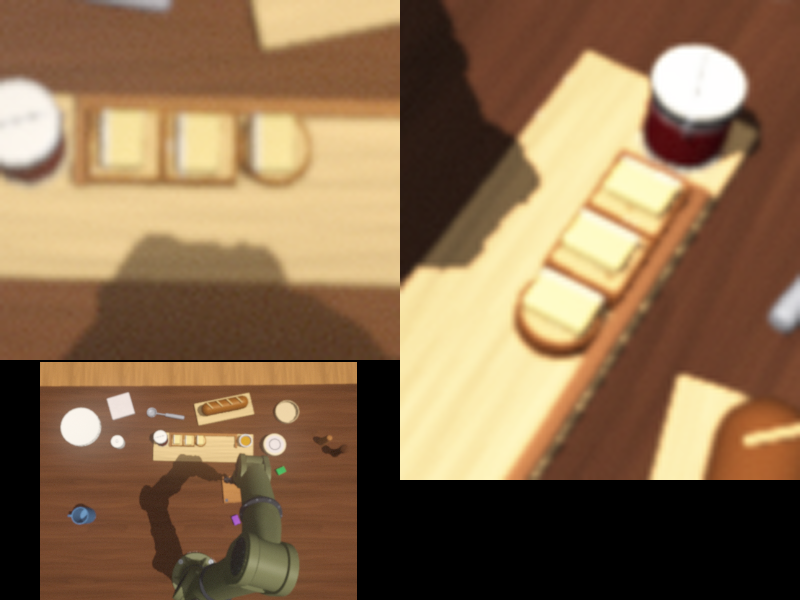

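```bash
python3 -c "
from station import arm
print(arm.hand_in())"
```

```text
the job is handed in; nothing more can be done
None
```

The job is handed in (verdict not shown): two squares and one round lie in a closed row from the stop by the jar, each with a piece of cheese on its middle; the spare piece was left on the cheese board, and I regrasped and reseated the second square after finding it shifted following its release.

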